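# Pry the retaining clip off the tube rotator's shaft with a hooked pick

## Task

The wheel of the tube rotator is to come off for washing: take the hooked pick from the stand, hook it through the eye of the sprung retaining clip and pry the clip out of its groove in the shaft, without the fingers touching the clip while it is on the shaft. Put the clip in the white parts tray and hang the pick upright back in its fork on the stand, and do not push about or tip the bottle, beaker and jar.

Things in the scene. Friction and masses are not known exactly. Their poses are not given: they have to be found in the camera images.
- rotator: Tube rotator, fixed: white motor housing 150 wide (x), 200 high, at y 42 to 178, on a grey foot; upright wheel in front of it in the x-z plane, which does not turn. Origin: on the bench straight below the shaft's axis, in the plane of the wheel's front face; z up, y from the wheel back to the housing: the wheel's front looks to -y. Sizes in mm.
- wheel (a point): Centre of the wheel's front face, 140 above the bench; axes as the rotator's. Wheel 220 across, 10 thick. Five capped bottles (28 thick, caps 33) lie radially on its face, from 58 to 143 from this point, standing 35 out from the face. From straight up towards -x they point at 0, 72, 144, 216 and 288 degrees; the clip's pull direction, 36 degrees, runs midway between two of them. Sizes in mm.
- groove (a point): Centre of the shaft's groove, on the shaft's axis, at (0, -22, 140) in the rotator's frame; axes as the rotator's. The steel shaft is level, 34 in diameter, and stands 40 out from the wheel's face along -y; the groove in it is 7 wide and 28 in diameter. A flat boss 54 across and 6 high surrounds the shaft on the wheel's face. Sizes in mm.
- clip: Sprung retaining clip, bare steel 5 thick, 41 wide, 57 long, about 64 g, seated in the groove. Origin: centre of the circle its two sprung arms clasp. y: shaft's axis, as the rotator's y; z: through the middle of the pull eye, leaning 36 degrees from vertical to the rotator's -x. Reaches from z = -19 to 38. Comes out only by a pull along its +z of some 10 to 18 N; free after 25. Sizes in mm.
- clip_eye (a point): Middle of the clip's pull eye, at z = 26 in the clip's frame, axes as the clip's. The eye is a window 23 wide (x) and 14 high (z = 19 to 33), open through the clip along y; top bar 5 thick. Once off the shaft the clip hangs by this bar and slides off a hook that points more than about 36 degrees down. Sizes in mm.
- pick: Hooked pick, 174 long, about 140 g, hung upright in the fork. Black handle 26 (x) by 20 (y) from z = 6 to 81; collar 32 across from z = 0 to 6; shank 7 thick down to z = -90, where the hook, 6 thick, turns off square and ends at x = 21. Origin: on its axis at the collar's underside; z to the handle's end, x the way the hook points (within 20 degrees of the stand's -x as it hangs). Sizes in mm.
- pick_hook (a point): Point on the hook's axis, at (9, 0, -90) in the pick's frame; axes as the pick's. From here the hook runs 12 on to its end and 5.5 back to the shank. Sizes in mm.
- pick_grip (a point): Good place to grip the handle, at (0, 0, 38) in the pick's frame, across its 20 thick side (along the pick's y); axes as the pick's. Sizes in mm.
- stand: Pipette stand, fixed: base 100 (x) by 150 (y) by 10, column at x = 26 to 40, and on it two open forks, 110 high on top, prongs 12 wide and 8 thick, slots 13 wide along x, open to the stand's -x, from x = 24 to -45. The pick hangs in the fork at y = 45; a fixed white pipette, 34 thick, up to 234 high, in the one at y = -48. Origin: under the base's centre, on the bench. Sizes in mm.
- fork_seat (a point): Where the underside of the pick's collar rests, at (-20, 45, 110) in the stand's frame; axes as the stand's. Sizes in mm.
- tray: White parts tray, fixed, open-topped, 150 (x) by 110 (y) by 28 high, walls and floor 4 thick. Origin: centre of its underside. Sizes in mm.
- bottle: Bystander: loose glass bottle with an orange cap, 64 in diameter, 130 high. Origin: centre of its underside. Sizes in mm.
- beaker: Bystander: loose clear plastic beaker, 60 in diameter, 85 high. Origin: centre of its underside. Sizes in mm.
- jar: Bystander: loose small white plastic jar with a metal cap, 44 in diameter, 85 high. Origin: centre of its underside. Sizes in mm.
There are look-alikes about, which are no part of the job. What is shaped like the stand but pink is not meant.

How it is judged:
By the outcome, as a careful person would: the job done as asked, in the order asked, and still so for the second after the job is handed in, with the robot touching nothing.
It also fails if it takes over 64 s, if anything falls off the work surface, if the arm or the gripper's body presses on something with over 40 N, if the wrist force passes 120 N, or if a joint passes its speed limit or range.

## Robot

A 7-joint arm with a two-finger parallel gripper is mounted at the origin on the work surface. World frame = base frame: x ahead of the robot, y to its left, z up, the work surface at z = 0. Lengths are in m, angles in rad, forces in N, time in s.
With the tool pointing down it reaches from about 0.4 to 0.875 m from the base axis. Payload 19.3 kg.
Tool frame: the origin (TCP) lies at the very end of the fingers, on their centre line; the grasp point (between the pads) lies 19 mm behind it; z points along the fingers, y is the direction in which the jaws open and shut (so a half turn about z gives the same grasp; the last joint's range is limited). The gripper opens to 85 mm and grips with 20 to 120 N. Pads are 22 mm wide; open, the fingers measure 114 mm over their backs; the gripper's body (76 mm by 85 mm) begins 54 mm behind the grasp point. The pads swing forward as they close: fully open they stand 13 mm farther back than shut.
Start: joints at [-1.329, 0.521, -0.036, 1.599, 0.021, 1.021, -0.113], TCP at [0.192, 0.595, 0.231] pointing down, gripper open.
Joint ranges: [-2.91, 2.91], [-0.3, 2.13], [-1.5, 1.42], [0.17, 2.43], [-1.26, 4.41], [0.16, 1.93], [-2.52, 2.52]. Speed limits (rad/s): [1.89, 1.89, 2.39, 2.39, 3.01, 3.01, 3.01].

## Interface

Orientations are given as [roll, pitch, yaw] about the fixed x, y, z axes, in that order (R = Rz(yaw) Ry(pitch) Rx(roll)).
In Python, from workcell import bot, grab_frame, calibration, workorder gives the robot as it stands.
- The arm moves only by the tool move_arm, never from a script. Its arguments are lists of equal length, an entry for each row: "jaw": the closure in counts, from 0 (fully open) to 255 (shut); "dp": the shift along the tool's x, y, z in units of 800 mm (1.0 is 800 mm), a list of three; "rotation": the turn, a rotation vector about the tool's x, y, z in units of pi rad (1.0 is pi rad), a list of three. In form: {"jaw": [jaw, ...], "dp": [[dx, dy, dz], ...], "rotation": [[rx, ry, rz], ...]}. A call has 1 to 10 rows; each row shifts and turns the commanded pose from where the row before left it, along the tool's axes as they then stand; what a row does not reach is not made up. A row lasts 1/8 s, in which the tool goes at most 62.5 mm and 10.7 degrees, less where a joint would pass 70% of its speed; a pose out of reach is approached as far as the arm can. A call with a number of a shift or a turn outside -1 to 1 is refused whole. A call with a gripper value outside its range is refused whole. The fingers move at their own pace and stop on an object; "squeeze" is the grip in N (left out, the last holds). Time passes only in rows, so rows that do not move let the fingers close. It gives the time, the measured TCP pose, the force and the opening at its end, in the units of the state.
- bot.observe(): the state, without advancing time (a new reading comes with each control period).
- grab_frame(name): name is "side" or "top" or "wrist"; returns the picture (480x640x3 uint8, blue, green, red); there is no depth.
- calibration(name): a dict with "camera_matrix" (3x3 intrinsics, pixels), "T" (4x4, takes a point from camera to world coordinates). Camera axes: x right, y down, z forward; pixel columns grow to the right and rows downward; lengths in m; the calibration is good to about 2 mm. A picture is of the moment at which its call begins: read the wrist's pose just before it. calibration takes no time and is no camera call; for the wrist camera it gives the pose at the moment of the call.
- workorder.job_done(): hands the job in, once; it reports no verdict.
The state is a dict: "clock": time; "qpos": joint angles; "qd": joint speeds; "joint_efforts": joint torques, N m; "position": TCP position; "tool_rot": TCP orientation; "force": force on the tool from outside, world axes, zero at the start; "moment": the same for the moment, N m; "grip_width": finger opening in m.
Only numpy, scipy, OpenCV 4.12 (cv2) and the standard library are available. Lean on these libraries where they do the work, as an engineer would, in place of code of your own. Each camera call takes 0.05 s, during which the arm holds its last target. There are 200 camera calls.

## Working session

There is one attempt and no reset: what is moved stays moved. The work goes in short steps, Python scripts to look and compute and a tool call to move; the robot and the scene stay as the last step left them, time stands still between calls to the robot, and variables do not carry over. Pictures are saved under pics/ and viewed, about 8 in all and at most 12, crops included, and the job is handed in when it is done.

Besides the shell and the picture viewer there is one more tool, called after "Request:" by a JSON object that holds its "op" and its "data", one argument or row to a line. move_arm: Moves the arm, as the interface text tells. Shifts and turns lie within -1 to 1; 1 stands for 800 mm of shift or pi rad of turn. Its arguments: {"type":"object","properties":{"jaw":{"type":"array","items":{"type":"number"}},"dp":{"type":"array","items":{"type":"array","items":{"type":"number","minimum":-1,"maximum":1}}},"rotation":{"type":"array","items":{"type":"array","items":{"type":"number","minimum":-1,"maximum":1}}},"squeeze":{"type":"number"}},"required":["jaw","dp","rotation"]}

```bash
ls; mkdir -p pics; python3 - <<'E'
from workcell import bot, grab_frame, calibration
import cv2,numpy as np
for k,v in bot.observe().items(): print(k,np.round(v,3).tolist())
for n in("side","top"):
    cv2.imwrite(f"pics/{n}0.png",grab_frame(n)); c=calibration(n); print(n,np.round(c["camera_matrix"],1).tolist(),np.round(c["T"],4).tolist())
c=calibration("wrist");print(np.round(c["T"],4).tolist())
E
```

```text
pics
clock 0.0
qpos [-1.329, 0.522, -0.036, 1.6, 0.021, 1.021, -0.113]
qd [-0.0, -0.001, 0.0, -0.002, 0.001, -0.002, 0.001]
joint_efforts [0.002, -92.713, 1.981, -36.991, 0.018, 0.009, 0.0]
position [0.192, 0.595, 0.231]
tool_rot [-3.14, 0.0, 2.83]
force [-0.201, 0.517, 0.278]
moment [0.022, -0.033, -0.023]
grip_width 0.085
side [[542.8, 0.0, 323.7], [0.0, 542.8, 242.2], [0.0, 0.0, 1.0]] [[0.9828, -0.1398, 0.1204, 0.488], [-0.1843, -0.7147, 0.6747, -0.8633], [-0.0083, -0.6853, -0.7282, 0.8479], [0.0, 0.0, 0.0, 1.0]]
top [[562.2, 0.0, 316.0], [0.0, 562.2, 240.5], [0.0, 0.0, 1.0]] [[0.0168, -0.9889, 0.1474, 0.4493], [-0.9996, -0.0132, 0.0252, -0.1686], [-0.023, -0.1478, -0.9888, 1.101], [0.0, 0.0, 0.0, 1.0]]
[[0.307, 0.9162, 0.2574, 0.1268], [0.9517, -0.2957, -0.0827, 0.6152], [0.0003, 0.2704, -0.9627, 0.3735], [0.0, 0.0, 0.0, 1.0]]
```

View pics/side0.png

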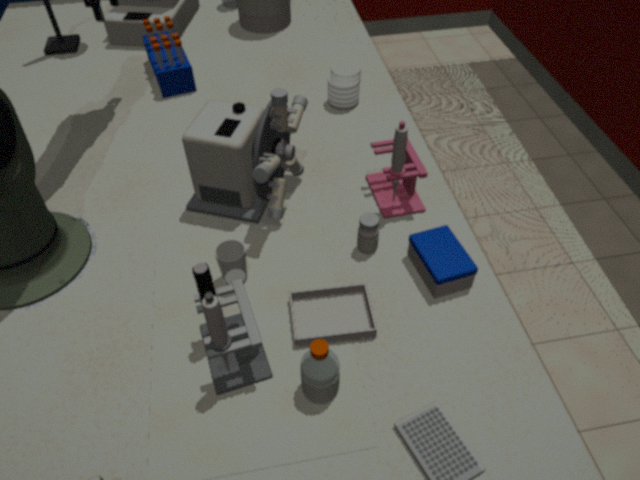

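View pics/top0.png

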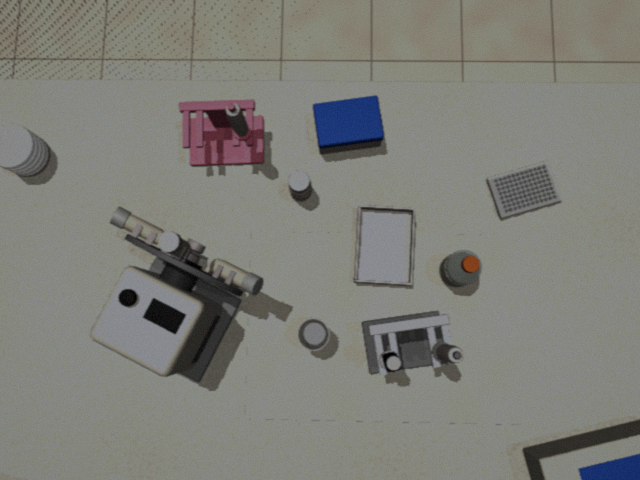

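Side view: the grey stand is at (235,340), with the black pick handle at (203,278) and the pipette at (215,320). The tray is at (332,315), the bottle at (320,370), the beaker at (232,260), the jar at (368,232) and the rotator at (240,160).
Top view: stand (405,345), pick (393,362), pipette (452,354), tray (385,247), rotator (165,300).
Look-alikes are the pink stand at top (225,130) and side (395,180), and the grey box at side (150,20). I choose the black pick on the grey stand at top (393,362), and check it in a close crop.

```bash
python3 - <<'E'
import cv2,numpy as np
s=cv2.imread("pics/side0.png");t=cv2.imread("pics/top0.png")
def c(im,x,y,w,h,W,H):
    o=cv2.resize(im[y:y+h,x:x+w],(W,H),interpolation=cv2.INTER_CUBIC)
    return np.clip(255*(o/255.)**.7,0,255).astype(np.uint8)
a=np.hstack([c(t,350,300,120,90,400,300),c(s,180,250,120,150,400,300)])
a=np.hstack([c(t,350,300,133,100,400,300),c(s,170,245,133,100,400,300)])
b=np.hstack([c(t,100,195,173,130,400,300),c(s,220,85,107,80,400,300)])
b2=c(s,225,80,107,140,400,300)
b=np.hstack([c(t,100,195,173,130,400,300),c(s,215,85,120,90,400,300)])
b=np.hstack([c(t,100,195,173,130,400,300),c(s,225,105,107,80,400,300)])
cv2.imwrite("pics/crop1.png",np.vstack([a,b]))
E
```

```text
(no output)
```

View pics/crop1.png

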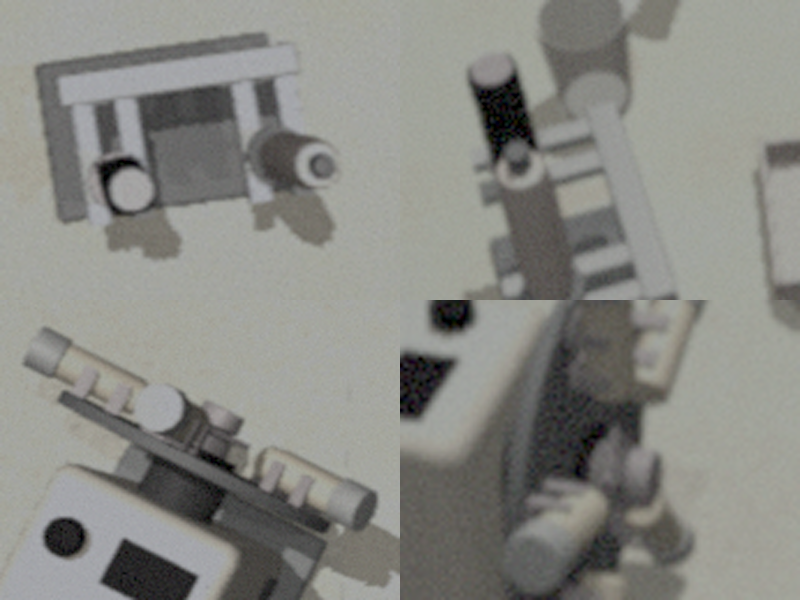

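```bash
cat > h.py <<'E'
import numpy as np, cv2
from scipy.spatial.transform import Rotation as R
from workcell import bot, grab_frame, calibration
def ray(c,p):
    d=np.linalg.inv(c["camera_matrix"])@[p[0],p[1],1.]
    T=np.array(c["T"]);d=T[:3,:3]@d;return T[:3,3],d/np.linalg.norm(d)
def plane(c,p,z):
    o,d=ray(c,p);return o+d*(z-o[2])/d[2]
def tri(*cp):
    A=np.zeros((3,3));b=np.zeros(3);rs=[ray(c,p) for c,p in cp]
    for o,d in rs: M=np.eye(3)-np.outer(d,d);A+=M;b+=M@o
    x=np.linalg.solve(A,b);return x,[round(1e3*np.linalg.norm((np.eye(3)-np.outer(d,d))@(x-o)),1) for o,d in rs]
def proj(c,X):
    T=np.array(c["T"]);q=np.asarray(c["camera_matrix"])@(T[:3,:3].T@(np.asarray(X)-T[:3,3]));return q[:2]/q[2]
def pose():
    s=bot.observe();return np.array(s["position"]),R.from_euler("xyz",s["tool_rot"])
def delta(P,Rt,p=None,r=None):
    """shift (tool axes, units) and rotvec (units of pi) from measured (or given) pose to target"""
    if p is None:p,r=pose()
    d=r.inv().apply(np.array(P)-p)/.8;w=(r.inv()*Rt).as_rotvec()/np.pi
    n=max(np.linalg.norm(d)/.078,np.linalg.norm(w)*180/10.6)
    print("dp",d.round(4).tolist(),"rot",w.round(4).tolist(),"rows>=",round(n,2));return d,w
E
python3 - <<'E'
from h import *
np.set_printoptions(precision=4,suppress=True)
t=calibration("top");s=calibration("side")
print("handle",tri((t,(393.2,362.5)),(s,(200.6,268.3))))
print("pipette",tri((t,(350+321/3.008,300+165/3.008)),(s,(170+117/3.008,245+152/3.008))))
print("shaft end",tri((t,(196,246)),(s,(290.5,151))))
a=plane(t,(118,216.6),.184);b=plane(t,(253.5,283.7),.184);print("caps",a,b,np.linalg.norm(a-b),"x_r deg",np.degrees(np.arctan2(*(a-b)[1::-1])))
print("tray",*[plane(t,p,.028) for p in((358,208),(414,209),(412,286),(355,283))])
print("bottle",plane(t,(470,265),.13),"beaker",plane(t,(313,332),.085),"jar",plane(t,(300,182),.085))
im=cv2.imread("pics/top0.png")
E
```

```text
handle (array([ 0.3923, -0.2709,  0.1883]), [np.float64(0.8), np.float64(0.8)])
pipette (array([ 0.4081, -0.3621,  0.2295]), [np.float64(1.0), np.float64(1.0)])
shaft end (array([0.582 , 0.0633, 0.1433]), [np.float64(2.3), np.float64(2.3)])
caps [0.622  0.1871 0.184 ] [ 0.5132 -0.0441  0.184 ] 0.2554941367685109 x_r deg 64.79657631938124
tray [ 0.6742 -0.2217  0.028 ] [ 0.6735 -0.3301  0.028 ] [ 0.5243 -0.325   0.028 ] [ 0.5284 -0.2168  0.028 ]
bottle [ 0.5549 -0.4101  0.13  ] beaker [ 0.4356 -0.14    0.085 ] jar [ 0.7103 -0.111   0.085 ]
```

The handle top comes out at z 0.188 (expected 0.191), the tray measures 149×108 and the shaft end is at z 0.143 (expected 0.140), all consistent. Next I plan a wrist view of the clip.

```bash
cat >> h.py <<'E'
def look(target,camdir,dist,upv):
    """TCP pose that puts wrist camera at target+dist*camdir looking at it; upv: world dir for image down(-)"""
    T=np.array(calibration("wrist")["T"]);p,r=pose()
    Rc=R.from_matrix(T[:3,:3]);Rtc=r.inv()*Rc;ttc=r.inv().apply(T[:3,3]-p)
    z=-np.array(camdir)/np.linalg.norm(camdir);y=-(np.array(upv)-z*np.dot(upv,z));y/=np.linalg.norm(y)
    Rw=R.from_matrix(np.column_stack([np.cross(y,z),y,z]));Rt=Rw*Rtc.inv()
    return np.array(target)-z*dist-Rt.apply(ttc),Rt
E
python3 - <<'E'
from h import *
np.set_printoptions(precision=4,suppress=True)
yr=np.array([-.905,.426,0]);xr=np.array([.426,.905,0]);cz=.809*np.array([0,0,1])-.588*xr
g=np.array([.5657,.071,.14]);eye=g+.026*cz
T=np.array(calibration("wrist")["T"]);p,r=pose();print("cam axes in tool",(r.inv()*R.from_matrix(T[:3,:3])).as_matrix())
for s in(1,-1):
  P,Rt=look(eye,-.7*yr+.71*cz,.24,s*(.71*cz+.7*yr)); print(P,Rt.as_matrix(),Rt.as_euler("xyz"))
  delta(P,Rt)
E
```

```text
cam axes in tool [[-0.0003 -0.9628 -0.2703]
 [ 1.     -0.0006  0.0012]
 [-0.0013 -0.2703  0.9628]]
[0.6198 0.0021 0.1944] [[-0.6661  0.3434 -0.6621]
 [-0.2511  0.7326  0.6327]
 [ 0.7023  0.5877 -0.4018]] [ 2.1705 -0.7786 -2.7811]
dp [-0.7366, -0.5407, 0.0461] rot [-0.2007, 0.3101, -0.0695] rows>= 11.73
[ 0.5755 -0.002   0.2247] [[ 0.9132 -0.3445 -0.2177]
 [-0.1154 -0.731   0.6726]
 [-0.3909 -0.5891 -0.7073]] [-2.4471  0.4016 -0.1257]
dp [-0.6854, -0.5626, 0.0082] rot [0.2152, 0.3115, 0.9131] rows>= 16.79
```

Request:
{"op": "move_arm", "data": {
  "jaw": [0, 0, 0, 0, 0, 0, 0, 0, 0, 0],
  "dp": [
    [0, 0, -0.077],
    [0, 0, -0.077],
    [0, 0, -0.077],
    [-0.056, -0.048, 0],
    [-0.056, -0.048, 0],
    [-0.056, -0.048, 0],
    [-0.056, -0.048, 0],
    [-0.056, -0.048, 0],
    [-0.056, -0.048, 0],
    [-0.056, -0.048, 0]
  ],
  "rotation": [
    [0, 0, 0],
    [0, 0, 0],
    [0, 0, 0],
    [0, 0, 0],
    [0, 0, 0],
    [0, 0, 0],
    [0, 0, 0],
    [0, 0, 0],
    [0, 0, 0],
    [0, 0, 0]
  ]
}}

```text
clock: 1.35
position: [0.4083, 0.2409, 0.4161]
tool_rot: [3.142, -0.0, 2.83]
force: [1.3, 0.7, 1.0]
grip_width: 0.0854
```

```bash
cat > look1.py <<'E'
from h import *
np.set_printoptions(precision=4,suppress=True)
yr=np.array([-.905,.426,0]);xr=np.array([.426,.905,0]);cz=.809*np.array([0,0,1])-.588*xr
g=np.array([.5657,.071,.14]);eye=g+.026*cz
s=bot.observe();print(s["clock"],s["position"],s["tool_rot"],np.round(s["qpos"],2))
P,Rt=look(eye,-.7*yr+.71*cz,.32,-(.71*cz+.7*yr)); print(P)
delta(P,Rt)
E
python3 look1.py
```

```text
1.35 [0.4083 0.2409 0.4161] [ 3.1415 -0.0001  2.8299] [-0.83  0.11  0.19  1.71 -0.02  1.32  0.63]
[ 0.6121 -0.0562  0.2708]
dp [-0.3563, -0.2754, 0.1816] rot [0.2152, 0.311, 0.9133] rows>= 16.79
```

Request:
{"op": "move_arm", "data": {
  "jaw": [0, 0, 0, 0, 0, 0, 0, 0, 0, 0],
  "dp": [
    [-0.056, -0.048, 0],
    [-0.051, -0.053, 0],
    [-0.041, -0.061, 0],
    [-0.03, -0.067, 0],
    [-0.017, -0.071, 0],
    [0, 0, 0],
    [0, 0, 0],
    [0, 0, 0],
    [0, 0, 0],
    [0, 0, 0]
  ],
  "rotation": [
    [0, 0, 0.058],
    [0, 0, 0.058],
    [0, 0, 0.058],
    [0, 0, 0.058],
    [0, 0, 0.058],
    [0, 0, 0.058],
    [0, 0, 0.058],
    [0, 0, 0.058],
    [0, 0, 0.058],
    [0, 0, 0.058]
  ]
}}

```text
clock: 2.6
position: [0.3823, -0.0164, 0.416]
tool_rot: [-3.141, 0.0, 1.002]
force: [-0.3, -1.0, 0.1]
grip_width: 0.0854
```

```bash
python3 look1.py
```

```text
2.6 [ 0.3823 -0.0164  0.416 ] [-3.1414  0.0002  1.0016] [-0.53 -0.08  0.39  1.89  0.03  1.32 -0.72]
[ 0.612  -0.0558  0.2714]
dp [0.1133, 0.2685, 0.1807] rot [0.2665, 0.0131, 0.3831] rows>= 7.93
```

Request:
{"op": "move_arm", "data": {
  "jaw": [0, 0, 0, 0, 0, 0, 0, 0, 0, 0],
  "dp": [
    [0.028, 0.067, 0],
    [0.028, 0.067, 0],
    [0.028, 0.067, 0],
    [0.028, 0.067, 0.0],
    [0, 0, 0],
    [0, 0, 0],
    [0, 0, 0],
    [0, 0, 0],
    [0, 0, 0],
    [0, 0, 0]
  ],
  "rotation": [
    [0, 0, 0],
    [0, 0, 0],
    [0.033, 0.0016, 0.048],
    [0.033, 0.0016, 0.048],
    [0.033, 0.0016, 0.048],
    [0.033, 0.0016, 0.048],
    [0.033, 0.0016, 0.048],
    [0.033, 0.0016, 0.048],
    [0.033, 0.0016, 0.048],
    [0.033, 0.0016, 0.048]
  ]
}}

```text
clock: 3.85
position: [0.5991, -0.0598, 0.4119]
tool_rot: [-2.465, 0.388, -0.105]
force: [0.7, -0.7, -0.5]
grip_width: 0.0851
```

```bash
python3 look1.py
```

```text
3.85 [ 0.5991 -0.0598  0.4119] [-2.4646  0.3881 -0.1053] [ 0.07  0.68  0.45  1.18 -0.8   1.91 -1.35]
[ 0.6115 -0.0557  0.2711]
dp [0.0805, 0.0933, 0.1268] rot [0.0073, 0.0002, 0.0076] rows>= 2.27
```

Request:
{"op": "move_arm", "data": {
  "jaw": [0, 0, 0, 0],
  "dp": [
    [0.027, 0.031, 0.042],
    [0.027, 0.031, 0.042],
    [0.027, 0.031, 0.042],
    [0, 0, 0]
  ],
  "rotation": [
    [0, 0, 0],
    [0, 0, 0],
    [0.007, 0, 0.007],
    [0, 0, 0]
  ]
}}

```text
clock: 4.35
position: [0.6116, -0.0558, 0.2693]
tool_rot: [-2.451, 0.404, -0.12]
force: [0.0, 0.1, 1.0]
grip_width: 0.0853
```

```bash
cat >> h.py <<'E'
def snap(n,name,gam=.7):
    import json
    c=calibration(n);im=grab_frame(n)
    json.dump({k:np.asarray(v).tolist() for k,v in c.items() if k in("camera_matrix","T")},open(f"pics/{name}.json","w"))
    cv2.imwrite(f"pics/{name}.png",np.clip(255*(im/255.)**gam,0,255).astype(np.uint8));return c,im
def cal(name):
    import json;return {k:np.array(v) for k,v in json.load(open(f"pics/{name}.json")).items()}
E
python3 look1.py; python3 -c "
from h import *
snap('wrist','w1')"
```

```text
4.35 [ 0.6116 -0.0558  0.2693] [-2.4506  0.4036 -0.1197] [ 0.07  0.81  0.42  1.32 -0.82  1.72 -1.21]
[ 0.6116 -0.0557  0.271 ]
dp [-0.0009, -0.0014, -0.0015] rot [0.0011, 0.0013, 0.0012] rows>= 0.04
```

View pics/w1.png

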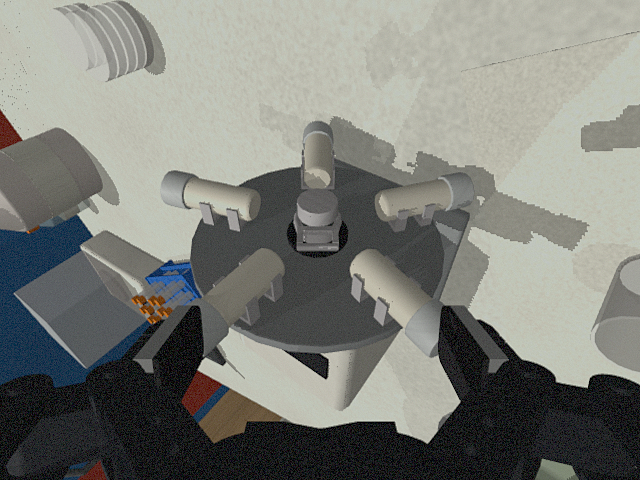

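The wrist view shows the clip at about (319,235), below the shaft's end disc at (317,208), between two bottles. I take a second view 60 mm farther to the front so I can triangulate.

Request:
{"op": "move_arm", "data": {
  "jaw": [0, 0, 0],
  "dp": [
    [0.07, 0.0, 0.0],
    [0.04, 0, 0],
    [0, 0, 0]
  ],
  "rotation": [
    [0, 0, 0],
    [0, 0, 0],
    [0, 0, 0]
  ]
}}

```text
clock: 4.78
position: [0.6942, -0.066, 0.2387]
tool_rot: [-2.452, 0.396, -0.118]
force: [-1.0, 0.4, 0.3]
grip_width: 0.0855
```

```bash
python3 - <<'E'
from h import *
c2,i2=snap('wrist','w2')
i1=cv2.imread('pics/w1.png');i2=cv2.imread('pics/w2.png')
yr=np.array([-.905,.426,0]);xr=np.array([.426,.905,0]);cz=.809*np.array([0,0,1])-.588*xr
eye=np.array([.5657,.071,.14])+.026*cz
u=proj(c2,eye).round().astype(int);print(u,bot.observe()["position"],bot.observe()["qpos"])
x,y=u-[40,60]
cv2.imwrite('pics/crop2.png',np.hstack([cv2.resize(i1[180:280,280:360],(400,500),interpolation=2),cv2.resize(i2[y:y+100,x:x+80],(400,500),interpolation=2)]));print(x,y)
E
```

```text
[320 341] [ 0.69349009 -0.06626813  0.23951863] [ 0.10943865  0.97305882  0.40565583  1.04492092 -0.87970591  1.77486637
 -1.29750279]
280 281
```

View pics/crop2.png

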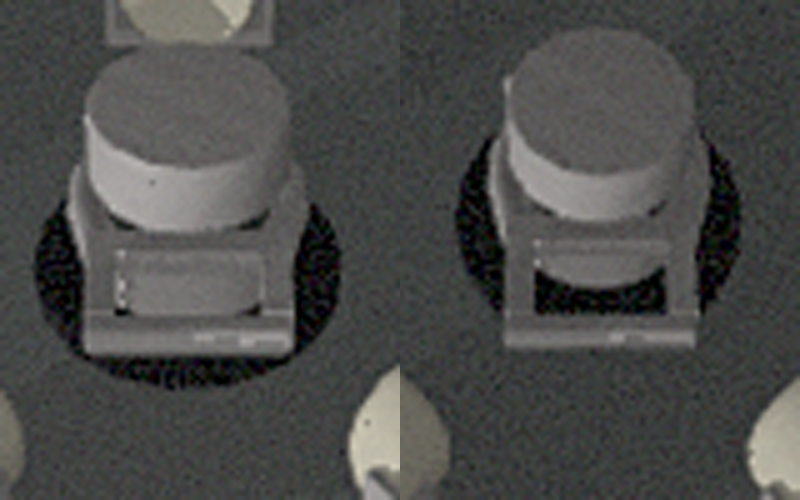

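The clip crop shows the shaft disc at (187,105) and (201,104). The front face of the eye window spans rows 250–316 and columns 117–265 in view 1, and rows 242–315 and columns 135–268 in view 2.

```bash
python3 - <<'E'
from h import *
np.set_printoptions(precision=4,suppress=True)
a,b=cal('w1'),cal('w2')
A=lambda x,y:(a,(280+x/5-.4,180+y/5-.4)); B=lambda x,y:(b,(280+x/5-.4,281+y/5-.4))
D,e=tri(A(187.5,105),B(201,104));print("disk",D,e)
U,e=tri(A(191,316),B(201.5,315));print("z33",U,e)
L,e=tri(A(191,250),B(201.5,242));print("z19",L,e)
print("dz",np.linalg.norm(U-L),(U-L)/np.linalg.norm(U-L))
wl=[plane(a,(280+117/5-.4,180+316/5-.4),U[2]),plane(a,(280+265/5-.4,180+316/5-.4),U[2])];
yr=np.array([-.905,.426,0]);xr=np.array([.426,.905,0]);cz=.809*np.array([0,0,1])-.588*xr
E0=(U+L)/2+.0025*yr;print("eye centre",E0,"groove from eye",E0-.026*cz,"from disk",D+.018*yr)
for X in(D,U,L): print((X-np.array([.5657,.071,.14]))@np.column_stack([yr,cz,np.cross(yr,cz)])*1e3)
# bottle cap ends at 72/288 deg and shaft to check yaw: view1 px
print("pry q check")
E
```

```text
disk [0.5873 0.0607 0.1417] [np.float64(0.1), np.float64(0.1)]
z33 [0.5645 0.0502 0.1673] [np.float64(0.1), np.float64(0.1)]
z19 [0.5693 0.0567 0.1565] [np.float64(0.1), np.float64(0.1)]
dz 0.01349361278806442 [-0.352  -0.4825  0.8021]
eye centre [0.5646 0.0545 0.1619] groove from eye [0.5712 0.0683 0.1409] from disk [0.571  0.0684 0.1417]
[-23.9007   1.4238   0.9086]
[-7.8174 33.4784  0.4299]
[-9.3419 20.0685  0.4669]
pry q check
```

Both views agree on the groove: (0.571, 0.0684, 0.141) from the eye and (0.571, 0.068, 0.142) from the shaft end. The window height is 13.5 mm (expected 14). Next I plan the stand view.

```bash
cat > look2.py <<'E'
from h import *
np.set_printoptions(precision=4,suppress=True)
s=bot.observe();print(s["clock"],s["position"],s["tool_rot"],np.round(s["qpos"],2))
for cd in([-.1,.5,.85],):
    P,Rt=look([.385,-.271,.13],cd,.33,[1,0,0]);print(P,Rt.as_euler("xyz"),Rt.as_matrix()[:,2]);delta(P,Rt)
E
python3 look2.py
```

```text
4.825 [ 0.6935 -0.0663  0.2395] [-2.4523  0.3959 -0.1192] [ 0.11  0.97  0.41  1.04 -0.88  1.77 -1.3 ]
[ 0.3401 -0.1846  0.2767] [ 2.577  -0.3206  0.1958] [ 0.3653 -0.4731 -0.8017]
dp [-0.4063, 0.2299, -0.0346] rot [-0.3814, 0.234, -0.124] rows>= 7.89
```

Request:
{"op": "move_arm", "data": {
  "jaw": [0, 0, 0, 0, 0, 0, 0, 0, 0, 0],
  "dp": [
    [-0.03, -0.046, -0.055],
    [-0.03, -0.046, -0.055],
    [-0.03, -0.046, -0.055],
    [0, 0, 0],
    [0, 0, 0],
    [0, 0, 0],
    [0, 0, 0],
    [0, 0, 0],
    [0, 0, 0],
    [0, 0, 0]
  ],
  "rotation": [
    [0, 0, 0],
    [0, 0, 0],
    [-0.047, 0.029, -0.015],
    [-0.047, 0.029, -0.015],
    [-0.047, 0.029, -0.015],
    [-0.047, 0.029, -0.015],
    [-0.047, 0.029, -0.015],
    [-0.047, 0.029, -0.015],
    [-0.047, 0.029, -0.015],
    [-0.04, 0.019, -0.014]
  ]
}}

```text
clock: 6.08
position: [0.6924, -0.0649, 0.4271]
tool_rot: [2.624, -0.295, 0.162]
force: [0.8, -0.7, -0.2]
grip_width: 0.0853
```

```bash
sed -i 's/\[-.1,.5,.85\]/[.1,.45,.88]/' look2.py; python3 look2.py
```

```text
6.075 [ 0.6924 -0.0649  0.4271] [ 2.6243 -0.2952  0.1616] [-0.76  0.44  0.77  1.53  0.23  0.98 -1.67]
[ 0.3751 -0.1905  0.2869] [ 2.6619 -0.1523  0.0797] [ 0.1709 -0.4493 -0.8769]
dp [-0.4497, 0.0562, 0.0854] rot [0.0062, -0.0521, 0.0006] rows>= 5.91
```

Request:
{"op": "move_arm", "data": {
  "jaw": [0, 0, 0, 0, 0, 0, 0, 0],
  "dp": [
    [-0.075, 0.009, 0.0],
    [-0.075, 0.009, 0.0],
    [-0.075, 0.009, 0.01],
    [-0.075, 0.009, 0.02],
    [-0.075, 0.01, 0.03],
    [-0.075, 0.01, 0.025],
    [0, 0, 0],
    [0, 0, 0]
  ],
  "rotation": [
    [0, 0, 0],
    [0, 0, 0],
    [0, 0, 0],
    [0, 0, 0],
    [0, 0, 0],
    [0, 0, 0],
    [0.006, -0.052, 0],
    [0, 0, 0]
  ]
}}

```text
clock: 7.08
position: [0.3785, -0.1881, 0.2885]
tool_rot: [2.666, -0.148, 0.076]
force: [0.0, 0.1, 1.2]
grip_width: 0.0853
```

```bash
python3 look2.py; python3 -c "
from h import *
snap('wrist','w3')"
```

```text
7.075 [ 0.3785 -0.1881  0.2885] [ 2.6663 -0.148   0.0762] [-1.15 -0.09  1.07  2.31  0.75  0.88 -2.1 ]
[ 0.3751 -0.1905  0.2868] [ 2.6618 -0.1523  0.0795] [ 0.1709 -0.4495 -0.8768]
dp [-0.0048, 0.0018, 0.0025] rot [-0.0013, 0.0017, -0.0003] rows>= 0.07
```

View pics/w3.png

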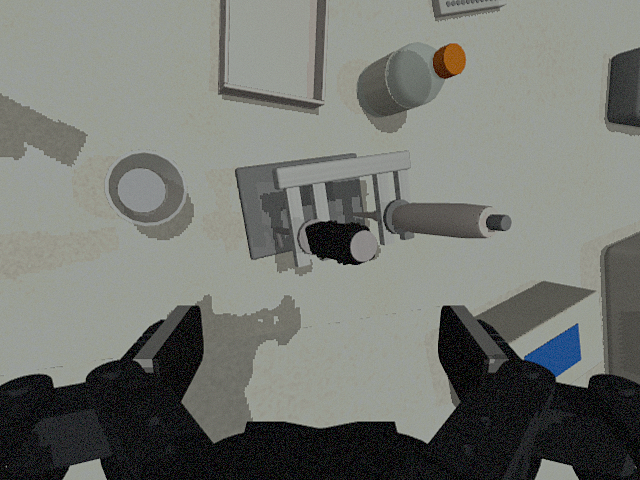

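The pick is in the grey stand's left fork, with the handle end at (362,247) and the collar at (305,235). I zoom in for the fork edges and the hook.

```bash
python3 -c "
import cv2
i=cv2.imread('pics/w3.png');cv2.imwrite('pics/crop3.png',cv2.resize(i[150:270,230:390],(800,600),interpolation=2))"
```

```text
(no output)
```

View pics/crop3.png

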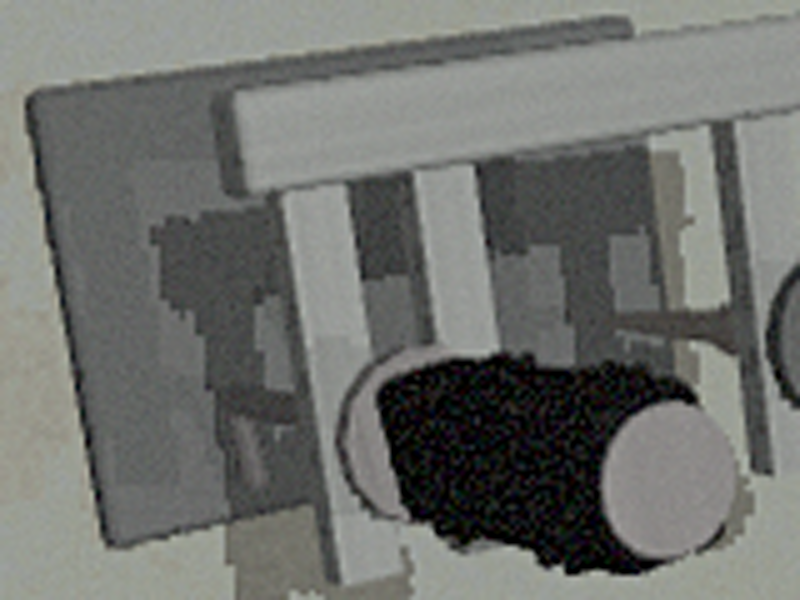

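```bash
python3 - <<'E'
from h import *
np.set_printoptions(precision=4,suppress=True)
c=cal('w3');t=calibration('top')
Q=lambda x,y:(230+x/5-.4,150+y/5-.4)
W=lambda x,y,z:plane(c,Q(x,y),z)[:2]
ang=lambda v:np.degrees(np.arctan2(v[1],v[0]))
b1,b2=W(30,97,.01),W(108,547,.01);print("base +y edge",b1,b2,np.linalg.norm(b1-b2),ang(b1-b2))
pl=[W(285,195,.11),W(340,582,.11),W(345,185,.11),W(370,345,.11),W(408,570,.11),W(415,172,.11),W(436,345,.11)]
print("prongs",*pl); print("dir A left",ang(pl[0]-pl[1]),"A right",ang(pl[2]-pl[3]),ang(pl[2]-pl[4]),"B",ang(pl[5]-pl[6]))
h1,h2=W(236,405,.02),W(256,485,.02);print("hook",h1,h2,np.linalg.norm(h2-h1),ang(h2-h1))
print("handle top tri",tri((c,Q(670,480)),(t,(393.2,362.5))))
# stand frame from base edge
for yaw in np.radians([8,9]):
    ex=np.array([np.cos(yaw),np.sin(yaw)]);ey=np.array([-ex[1],ex[0]])
    o=(b1+b2)/2-.075*ey;print(np.degrees(yaw),"origin",o,"seat",o-.02*ex+.045*ey)
    for p in pl: print(((p-o)@np.column_stack([ex,ey])*1e3).round(1),end=" ")
    print()
E
```

```text
base +y edge [ 0.4551 -0.2303] [ 0.3593 -0.2452] 0.0969318092286303 8.8507953170278
prongs [ 0.4324 -0.2468] [ 0.3656 -0.2564] [ 0.4343 -0.2578] [ 0.4068 -0.2624] [ 0.3668 -0.2696] [ 0.4367 -0.2711] [ 0.4066 -0.2752]
dir A left 8.22057610985847 A right 9.418938731654746 9.87418438416417 B 7.625565633174743
hook [ 0.39   -0.2713] [ 0.3723 -0.2758] 0.018239412109290185 -165.96195871910814
handle top tri (array([ 0.3915, -0.2704,  0.1931]), [np.float64(0.3), np.float64(0.3)])
8.0 origin [ 0.4177 -0.312 ] seat [ 0.3916 -0.2702]
[23.7 62.5] [-43.8  62.3] [24.  51.3] [-3.8 50.6] [-44.5  49.1] [24.6 37.8] [-5.9 38. ] 
9.0 origin [ 0.419  -0.3118] seat [ 0.3922 -0.2705]
[23.5 62.1] [-44.  63.] [23.6 50.9] [-4.3 50.7] [-44.9  49.9] [23.9 37.4] [-6.5 38.1]
```

The stand fits: the prong edges land at x 24 and −45 as described, and stand yaw is about 8.7°. The fork seat is at (0.392,−0.2705) and the handle top at z 0.193. The hook points at −166° in the world frame. I take tool x as the opposite of the hook direction, a yaw of about 13°.

```bash
cat > go.py <<'E'
import sys
from h import *
np.set_printoptions(precision=4,suppress=True)
def go(P,eul=None,Rt=None):
    s=bot.observe();print("t",s["clock"],"p",np.array(s["position"]),"rpy",np.round(s["tool_rot"],3),"q",np.round(s["qpos"],2),"F",np.round(s["force"],1),"w",round(float(s["grip_width"]),4))
    Rt=Rt if Rt is not None else R.from_euler("xyz",eul)
    delta(P,Rt); p,r=pose(); print(" dp after turning:",(Rt.inv().apply(np.array(P)-p)/.8).round(4).tolist())
if __name__=="__main__":
    v=[float(x) for x in sys.argv[1:]];go(v[:3],v[3:])
E
python3 go.py .3917 -.2705 .27 3.14159 0 .227
```

```text
t 7.125 p [ 0.378  -0.1882  0.2882] rpy [ 2.663 -0.148  0.078] q [-1.15 -0.09  1.07  2.31  0.75  0.88 -2.1 ] F [-0.3 -0.4 -0.4] w 0.0857
dp [0.0056, 0.0812, 0.069] rot [0.1552, -0.0349, -0.0577] rows>= 2.87
 dp after turning: [-0.0065, 0.1041, 0.0228]
```

Request:
{"op": "move_arm", "data": {
  "jaw": [0, 0, 0, 0, 0, 0, 0],
  "dp": [
    [0, 0, 0],
    [0, 0, 0],
    [0, 0, 0],
    [0, 0, 0],
    [-0.003, 0.052, 0.011],
    [-0.003, 0.052, 0.011],
    [0, 0, 0]
  ],
  "rotation": [
    [0.039, -0.009, -0.0145],
    [0.039, -0.009, -0.0145],
    [0.039, -0.009, -0.0145],
    [0.038, -0.008, -0.0142],
    [0, 0, 0],
    [0, 0, 0],
    [0, 0, 0]
  ]
}}

```text
clock: 8.0
position: [0.3402, -0.2425, 0.3084]
tool_rot: [3.095, -0.035, 0.221]
force: [-0.9, 0.1, 0.2]
grip_width: 0.0853
```

```bash
python3 go.py .3917 -.2705 .129 3.14159 0 .227; python3 - <<'E'
from h import *
c,im=snap('wrist','w4');np.set_printoptions(precision=4,suppress=True)
for X in([.3917,-.2705,.191],[.3917,-.2705,.113]):print(proj(c,X))
E
```

```text
t 8.0 p [ 0.3402 -0.2425  0.3084] rpy [ 3.095 -0.035  0.221] q [-1.16 -0.3   1.42  2.08  0.37  1.08 -1.26] F [-0.9  0.1  0.2] w 0.0853
dp [0.0474, 0.0377, 0.228] rot [0.0149, -0.011, -0.0021] rows>= 3.02
 dp after turning: [0.0549, 0.0486, 0.2243]
[370.1521 176.8086]
[354.7513 170.0525]
```

Request:
{"op": "move_arm", "data": {
  "jaw": [0, 0, 0],
  "dp": [
    [0.047, 0.038, 0.0],
    [0.04, 0, 0],
    [0, 0, 0]
  ],
  "rotation": [
    [0.015, -0.011, -0.002],
    [0, 0, 0],
    [0, 0, 0]
  ]
}}

```text
clock: 8.43
position: [0.3707, -0.2225, 0.3413]
tool_rot: [3.108, -0.035, 0.234]
force: [-0.9, 0.5, 0.3]
grip_width: 0.0851
```

```bash
python3 go.py .3917 -.2705 .129 3.14159 0 .227
```

```text
t 8.425 p [ 0.3707 -0.2225  0.3413] rpy [ 3.108 -0.035  0.234] q [-1.24 -0.3   1.42  1.99  0.35  1.17 -1.29] F [-0.9  0.5  0.3] w 0.0851
dp [0.0025, 0.0556, 0.2677] rot [0.0106, -0.0111, 0.0019] rows>= 3.5
 dp after turning: [0.0121, 0.0644, 0.2654]
```

The arm's redundancy has drifted into joint limits (q2 at −0.3, q3 at 1.42). I fit a kinematic model from the logged poses so I can plan a way out without spending robot time.

```bash
cat > fit.py <<'E'
import numpy as np, itertools
from scipy.spatial.transform import Rotation as R
from scipy.optimize import least_squares
D=[([-1.329,.522,-.036,1.6,.021,1.021,-.113],[.192,.595,.231],[-3.14,0,2.83]),
([-.83,.11,.19,1.71,-.02,1.32,.63],[.4083,.2409,.4161],[3.1415,0,2.8299]),
([-.53,-.08,.39,1.89,.03,1.32,-.72],[.3823,-.0164,.416],[-3.1414,.0002,1.0016]),
([.07,.68,.45,1.18,-.8,1.91,-1.35],[.5991,-.0598,.4119],[-2.4646,.3881,-.1053]),
([.07,.81,.42,1.32,-.82,1.72,-1.21],[.6116,-.0558,.2693],[-2.4506,.4036,-.1197]),
([.1094,.9731,.4057,1.0449,-.8797,1.7749,-1.2975],[.6935,-.0663,.2395],[-2.4523,.3959,-.1192]),
([-.76,.44,.77,1.53,.23,.98,-1.67],[.6924,-.0649,.4271],[2.6243,-.2952,.1616]),
([-1.15,-.09,1.07,2.31,.75,.88,-2.1],[.378,-.1882,.2882],[2.663,-.148,.078]),
([-1.16,-.3,1.42,2.08,.37,1.08,-1.26],[.3402,-.2425,.3084],[3.095,-.035,.221]),
([-1.24,-.3,1.42,1.99,.35,1.17,-1.29],[.3707,-.2225,.3413],[3.108,-.035,.234])]
q=np.array([d[0] for d in D]);P=np.array([d[1] for d in D]);Rm=R.from_euler("xyz",[d[2] for d in D])
AX="zyzyzyz"
def rots(x,s,q):
    r=R.from_euler("z",np.zeros(len(q)));out=[r]
    for i in range(7):
        r=r*R.from_euler(AX[i],s[i]*q[:,i]+x[i]);out.append(r)
    return out
if __name__=="__main__":
    best=[]
    for s in itertools.product([1,-1],repeat=7):
        for x0 in([0]*7,[0,0,0,0,0,1.57,0],[0,0,0,0,0,0,1.57],[0,0,0,1.57,0,0,0],[0,1.57,0,0,0,0,0],[0,1.57,0,1.57,0,0,0]):
            f=lambda x:(rots(x,s,q)[-1].inv()*Rm).as_rotvec().ravel()
            o=least_squares(f,x0,max_nfev=15);best.append((o.cost,s,o.x))
    best.sort(key=lambda b:b[0])
    for b in best[:5]:print(round(b[0],5),b[1],b[2].round(2))
    for c,s,x in best[:3]:
        rr=rots(x,s,q);A=np.hstack([r.as_matrix() for r in rr]).reshape(-1,24)
        t,*_=np.linalg.lstsq(A,P.ravel(),rcond=1e-4);print("pos rms",np.sqrt(np.mean((A@t-P.ravel())**2)),t.reshape(-1,3).round(3).tolist())
E
time timeout 500 python3 fit.py
```

```text
0.00019 (-1, 1, -1, 1, -1, 1, -1) [ 0.   -0.   -0.    0.    0.   -0.    1.57]
0.00019 (-1, 1, -1, 1, -1, 1, -1) [ 0.   -0.   -0.    0.    0.   -0.    1.57]
0.00019 (-1, 1, -1, -1, -1, -1, -1) [ 0.   -0.   -3.15 -0.    0.    0.   -1.57]
0.00019 (-1, 1, 1, 1, -1, 1, -1) [ 0.    3.14  0.   -3.14  0.   -0.    1.57]
0.00019 (-1, 1, -1, 1, -1, 1, -1) [ 0.   -0.   -0.    0.    0.   -0.    1.57]
pos rms 0.03358509702325861 [[3.022, -6.224, -0.565], [-0.09, -4.17, 0.792], [-4.499, -1.615, -2.011], [-0.493, 0.89, 2.006], [-0.674, 0.648, -0.714], [-2.894, 0.412, 2.285], [-0.437, -3.256, 0.597], [-0.838, 1.297, -0.338]]
pos rms 0.033585097030374315 [[3.022, -6.224, -0.565], [-0.09, -4.17, 0.792], [-4.499, -1.615, -2.011], [-0.493, 0.89, 2.006], [-0.674, 0.648, -0.714], [-2.894, 0.412, 2.285], [-0.437, -3.256, 0.597], [-0.838, 1.297, -0.338]]
pos rms 0.027309620626550624 [[-0.106, -0.348, -0.58], [1.202, 1.693, 0.245], [1.164, 2.075, -0.405], [-1.002, 1.183, 2.103], [1.124, 1.606, 1.37], [-0.446, -0.321, -1.963], [0.184, -0.597, 0.915], [0.361, 0.077, -0.315]]
real	0m38.165s
user	0m38.524s
sys	0m0.160s
```

```bash
cat > kin.py <<'E'
import numpy as np
from scipy.spatial.transform import Rotation as R
from fit import q as Q0,P as P0,rots
S=(-1,1,-1,1,-1,1,-1);X=[0,0,0,0,0,0,np.pi/2]
LO=np.array([-2.91,-.3,-1.5,.17,-1.26,.16,-2.52]);HI=np.array([2.91,2.13,1.42,2.43,4.41,1.93,2.52]);VM=np.array([1.89,1.89,2.39,2.39,3.01,3.01,3.01])*.7/8
def design(q):
    r=[a.as_matrix() for a in rots(X,S,q)]
    cols=[np.tile([0,0,1.],(len(q),1))]
    for k in(2,3,4,5,6,7):
        for j in(0,2): cols.append(r[k][:,:,j])
    return np.stack(cols,2).reshape(-1,13)
T,*_=np.linalg.lstsq(np.vstack([design(Q0),1e-3*np.eye(13)]),np.r_[P0.ravel(),np.zeros(13)],rcond=None)
def fk(q):
    q=np.atleast_2d(q);return design(q)@T,rots(X,S,q)[-1][0]
def jac(q):
    p,r=fk(q);J=np.zeros((6,7))
    for i in range(7):
        d=np.array(q,float);d[i]+=1e-5;a,b=fk(d);J[:3,i]=(a-p)/1e-5;J[3:,i]=(b*r.inv()).as_rotvec()/1e-5
    return J
def track(q,rows,verbose=False,w=np.ones(7)):
    q=np.array(q,float);p,r=fk(q)
    for dp,rv in rows:
        p=p+r.apply(np.array(dp)*.8);r=r*R.from_rotvec(np.array(rv)*np.pi)
        for it in range(6):
            a,b=fk(q);e=np.r_[p-a,(r*b.inv()).as_rotvec()]
            J=jac(q);dq=J.T@np.linalg.solve(J@J.T+1e-6*np.eye(6),e);q=np.clip(q+dq,LO,HI)
        if verbose:print(q.round(2),(np.abs(e[:3]).max()*1e3).round(1))
    return q
if __name__=="__main__":
    print("rms",np.sqrt(np.mean((design(Q0)@T-P0.ravel())**2)),T.round(3))
    z=[0,0,0]
    q=Q0[0]
    q=track(q,[([0,0,-.077],z)]*3+[([-.056,-.048,0],z)]*7);print(q.round(2),Q0[1])
    q=track(Q0[1],[([-.056,-.048,0],[0,0,.058]),([-.051,-.053,0],[0,0,.058]),([-.041,-.061,0],[0,0,.058]),([-.03,-.067,0],[0,0,.058]),([-.017,-.071,0],[0,0,.058])]+[(z,[0,0,.058])]*5);print(q.round(2),Q0[2])
    rv=[.033,.0016,.048];q=track(Q0[2],[([.028,.067,0],z)]*2+[([.028,.067,0],rv)]*2+[(z,rv)]*6);print(q.round(2),Q0[3])
    q=track(Q0[5],[([-.03,-.046,-.055],z)]*2+[([-.03,-.046,-.055],[-.047,.029,-.015])]+[(z,[-.047,.029,-.015])]*6+[(z,[-.04,.019,-.014])]);print(q.round(2),Q0[6])
E
python3 kin.py
```

```text
rms 0.013097285370046716 [ 0.354 -0.059  0.272  0.057  0.272  0.054  0.225 -0.009  0.225  0.001
  0.16  -0.027  0.16 ]
[-0.96  0.02  0.28  1.81 -0.01  1.31  0.58] [-0.83  0.11  0.19  1.71 -0.02  1.32  0.63]
[-0.48 -0.03  0.33  1.86  0.01  1.31 -0.72] [-0.53 -0.08  0.39  1.89  0.03  1.32 -0.72]
[-0.04  0.7   0.62  1.21 -0.91  1.93 -1.33] [ 0.07  0.68  0.45  1.18 -0.8   1.91 -1.35]
[-0.73  0.44  0.74  1.5   0.24  1.   -1.67] [-0.76  0.44  0.77  1.53  0.23  0.98 -1.67]
```

```bash
python3 - <<'E'
import numpy as np
from kin import *
r=[a.as_matrix() for a in rots(X,S,Q0)]
def tryc(cols,lab):
    A=np.stack(cols,2).reshape(-1,len(cols));t,*_=np.linalg.lstsq(np.vstack([A,1e-3*np.eye(len(cols))]),np.r_[P0.ravel(),np.zeros(len(cols))],rcond=None)
    e=(A@t-P0.ravel()).reshape(-1,3);print(lab,np.sqrt((e**2).mean()),t.round(3));print((e*1e3).round(0).tolist())
b=[np.tile([0,0,1.],(10,1))]
Z=[r[2][:,:,2],r[4][:,:,2],r[6][:,:,2]]
Y=[r[2][:,:,1],r[4][:,:,1],r[6][:,:,1]]
tryc(b+Z,"srs");tryc(b+Z+Y,"srs+y")
tryc(b+Z+Y+[r[3][:,:,1],r[5][:,:,1],r[7][:,:,1]]+[r[k][:,:,0] for k in(1,2,3,4,5,6,7)],"all")
E
```

```text
srs 0.030641537003631553 [0.343 0.497 0.441 0.31 ]
[[-58.0, 13.0, 2.0], [-27.0, 53.0, 3.0], [8.0, 60.0, 5.0], [20.0, 36.0, -7.0], [9.0, 40.0, -9.0], [8.0, 37.0, -3.0], [-14.0, 53.0, -12.0], [-10.0, 59.0, -5.0], [11.0, 52.0, 12.0], [7.0, 49.0, 13.0]]
srs+y 0.001455744768229138 [ 0.321  0.529  0.421  0.328 -0.021 -0.039  0.   ]
[[1.0, -1.0, 0.0], [-1.0, -1.0, 1.0], [3.0, -1.0, 2.0], [2.0, -0.0, -1.0], [-1.0, 3.0, -0.0], [-0.0, -1.0, 1.0], [-1.0, 3.0, -2.0], [-1.0, -1.0, -1.0], [1.0, 0.0, 0.0], [0.0, -3.0, 0.0]]
all 0.0012946144987908642 [ 0.323  0.533  0.425  0.331 -0.022 -0.017 -0.002 -0.017 -0.002  0.
  0.004 -0.003 -0.001  0.005 -0.003  0.004  0.   ]
[[1.0, -0.0, 0.0], [-1.0, -1.0, 1.0], [2.0, -1.0, 1.0], [1.0, -1.0, -1.0], [-2.0, 3.0, -0.0], [-0.0, -2.0, 1.0], [1.0, 2.0, -1.0], [-1.0, -1.0, 0.0], [1.0, 1.0, -1.0], [-0.0, -2.0, -0.0]]
```

```bash
cat > kin.py <<'E'
import numpy as np
from scipy.spatial.transform import Rotation as R
from fit import rots
S=(-1,1,-1,1,-1,1,-1);X=[0,0,0,0,0,0,np.pi/2]
LO=np.array([-2.91,-.3,-1.5,.17,-1.26,.16,-2.52]);HI=np.array([2.91,2.13,1.42,2.43,4.41,1.93,2.52]);VM=np.array([1.89,1.89,2.39,2.39,3.01,3.01,3.01])*.7/8
T=[.321,.529,.421,.328,-.021,-.039]
def fk(q):
    r=[a.as_matrix()[0] for a in rots(X,S,np.atleast_2d(q))]
    return np.array([0,0,T[0]])+T[1]*r[2][:,2]+T[2]*r[4][:,2]+T[3]*r[6][:,2]+T[4]*r[2][:,1]+T[5]*r[4][:,1],R.from_matrix(r[7])
def jac(q):
    p,r=fk(q);J=np.zeros((6,7))
    for i in range(7):
        d=np.array(q,float);d[i]+=1e-5;a,b=fk(d);J[:3,i]=(a-p)/1e-5;J[3:,i]=(b*r.inv()).as_rotvec()/1e-5
    return J
def screw(p,r,P,Rt,n=None):
    """n identical rows (dp,rot in units) taking pose (p,r) to (P,Rt)"""
    d=r.inv().apply(np.array(P)-p);w=(r.inv()*Rt).as_rotvec()
    if n is None:n=int(np.ceil(max(np.linalg.norm(d)/.058,np.linalg.norm(w)/np.radians(10),1)))
    M=sum(R.from_rotvec(w/n*k).as_matrix() for k in range(n))
    return np.linalg.solve(M,d)/.8,w/n/np.pi,n
def track(q,p,r,dp,rv,n):
    q=np.array(q,float);qs=[];err=0
    for k in range(n):
        p=p+r.apply(np.array(dp)*.8);r=r*R.from_rotvec(np.array(rv)*np.pi)
        for it in range(3):
            a,b=fk(q);e=np.r_[p-a,(r*b.inv()).as_rotvec()];J=jac(q)
            q=np.clip(q+J.T@np.linalg.solve(J@J.T+1e-6*np.eye(6),e),LO,HI)
        a,b=fk(q);err=max(err,np.linalg.norm(p-a),.1*np.linalg.norm((r*b.inv()).as_rotvec()));qs.append(q)
    return np.array(qs),p,r,err
def run(q,poses):
    """chain of (P,Rt[,n]); returns joint path, worst margin, worst error"""
    p,r=fk(q);Q=[];E=0;L=[]
    for w in poses:
        dp,rv,n=screw(p,r,w[0],w[1],w[2] if len(w)>2 else None)
        qs,p,r,e=track(q,p,r,dp,rv,n);q=qs[-1];Q.append(qs);E=max(E,e);L.append((dp,rv,n))
    Q=np.vstack(Q);return Q,np.minimum(Q-LO,HI-Q).min(0),E,L
yr=np.array([-.905,.426,0]);xr=np.array([.426,.905,0]);cz=.809*np.array([0,0,1])-.588*xr
groove=np.array([.571,.0684,.141]);seat=np.array([.3918,-.2705,.110])
def pick_tool(hook,px,pz,rel=38-19):
    """TCP pose for pick with hook point at 'hook', x axis px, z axis pz (option B: tool x=-px, z=-pz); TCP at pick z=19mm"""
    px,pz=np.array(px)/np.linalg.norm(px),np.array(pz)/np.linalg.norm(pz);py=np.cross(pz,px)
    return np.array(hook)-.009*px+(.090+rel/1e3)*pz,R.from_matrix(np.column_stack([-px,py,-pz]))
def pry(off_y=0,off_z=0): 
    return pick_tool(groove+.026*cz+off_y*yr+off_z*cz,yr,cz)
E
cat > plan.py <<'E'
from kin import *
np.set_printoptions(precision=3,suppress=True)
from h import bot
q0=np.array(bot.observe()["qpos"]);p0,r0=fk(q0);print(p0,r0.as_euler("xyz"),np.array(bot.observe()["position"]))
down=lambda y:R.from_euler("xyz",[np.pi,0,y])
st=(np.array([.3918,-.2705,.27]),down(.227))
rng=np.random.default_rng(0);res=[]
import time;t0=time.time()
while time.time()-t0<150:
    W=(np.array([rng.uniform(.35,.65),rng.uniform(-.5,-.1),rng.uniform(.35,.5)]),R.from_euler("xyz",[np.pi+rng.uniform(-.1,.9),rng.uniform(-.4,.4),rng.uniform(-.6,1.6)]))
    try:Q,m,e,L=run(q0,[W,st])
    except Exception:continue
    qe=Q[-1];me=np.minimum(qe-LO,HI-qe)
    res.append((me.min() if np.linalg.norm(fk(qe)[0]-st[0])<.01 else -1,len(Q),e,W,qe,L))
res.sort(key=lambda x:-x[0]+.02*x[1])
print(len(res))
for a in res[:6]:print(round(a[0],2),a[1],round(a[2],3),a[3][0],a[3][1].as_euler("xyz"),a[4])
E
python3 plan.py
```

```text
[ 0.371 -0.223  0.341] [ 3.108 -0.035  0.234] [ 0.371 -0.222  0.341]
642
0.53 8 0.438 [ 0.379 -0.451  0.355] [-2.636  0.218  0.478] [ 1.235  0.357 -0.95   1.898  0.333  1.055 -1.197]
0.53 8 0.549 [ 0.569 -0.276  0.354] [-2.893 -0.393  0.08 ] [ 1.127  0.318 -0.801  1.902  0.265  1.03  -1.131]
0.53 8 0.285 [ 0.464 -0.403  0.394] [-2.822  0.37   0.409] [ 1.124  0.317 -0.797  1.902  0.263  1.03  -1.129]
0.51 8 0.278 [ 0.532 -0.34   0.422] [-3.064  0.256 -0.058] [ 0.661  0.244 -0.22   1.923  0.064  0.981 -0.931]
0.53 10 0.499 [ 0.538 -0.279  0.408] [-2.508  0.35   0.272] [ 1.201  0.343 -0.902  1.899  0.31   1.046 -1.175]
0.53 10 0.393 [ 0.499 -0.326  0.44 ] [-2.392 -0.167 -0.011] [ 1.178  0.335 -0.87   1.9    0.295  1.041 -1.16 ]
```

```bash
python3 - <<'E'
s=open('kin.py').read()
s=s.replace("""        for it in range(3):
""","""        qa=q
        for it in range(3):
""").replace("""LO,HI)
        a,b=fk(q);err""","""LO,HI)
        f=np.max(np.abs(q-qa)/VM);q=qa+(q-qa)/max(1,f)
        a,b=fk(q);err""")
open('kin.py','w').write(s)
s=open('plan.py').read()
s=s.replace("res.append((me.min() if np.linalg.norm(fk(qe)[0]-st[0])<.01 else -1","res.append((me.min() if np.linalg.norm(fk(qe)[0]-st[0])<.01 and e<.08 else -1").replace("<150","<200").replace("[W,st]","[W,st,(*st,2)]").replace(".35,.5)","(.3,.55)").replace("rng.uniform((.3,.55))","rng.uniform(.3,.5)").replace("uniform(.35,.65)","uniform(.35,.75)").replace("+rng.uniform(-.1,.9)","+rng.uniform(-.6,.9)")
open('plan.py','w').write(s)
E
python3 plan.py
```

```text
File "plan.py", line 10
    W=(np.array([rng.uniform(.35,.75),rng.uniform(-.5,-.1),rng.uniform((.3,.55)]),R.from_euler("xyz",[np.pi+rng.uniform(-.6,.9),rng.uniform(-.4,.4),rng.uniform(-.6,1.6)]))
                                                                               ^
SyntaxError: closing parenthesis ']' does not match opening parenthesis '('
```

```bash
sed -i 's/uniform((.3,.55)/uniform(.3,.5)/' plan.py; python3 plan.py
```

```text
[ 0.371 -0.223  0.341] [ 3.108 -0.035  0.234] [ 0.371 -0.222  0.341]
736
0.45 8 0.065 [ 0.386 -0.209  0.389] [ 2.666 -0.012  0.38 ] [-0.294  0.343  0.973  1.969 -0.323  0.996 -0.508]
0.47 10 0.051 [ 0.369 -0.238  0.494] [ 2.638  0.208 -0.097] [-0.228  0.343  0.908  1.961 -0.323  0.989 -0.51 ]
0.47 10 0.056 [ 0.371 -0.137  0.415] [2.608 0.221 0.107] [-0.228  0.343  0.908  1.961 -0.323  0.989 -0.51 ]
0.47 10 0.064 [ 0.484 -0.241  0.455] [ 2.753 -0.332 -0.077] [-0.232  0.346  0.915  1.961 -0.327  0.989 -0.506]
0.47 10 0.058 [ 0.429 -0.122  0.374] [ 2.729  0.033 -0.145] [-0.25   0.342  0.925  1.962 -0.318  0.991 -0.525]
0.46 10 0.051 [ 0.448 -0.201  0.403] [ 2.612 -0.322  0.017] [-0.258  0.313  0.901  1.968 -0.269  0.978 -0.589]
```

```bash
cat > full.py <<'E'
from kin import *
np.set_printoptions(precision=2,suppress=True)
down=lambda y:R.from_euler("xyz",[np.pi,0,y])
up=np.array([0,0,1.]);ex=np.array([.988,.152,0])
st=lambda z,o=0:(np.array([.3918,-.2705,z])-o*ex,down(.227))
def tilt(hook,phi,b):
    h=np.array([np.cos(phi),np.sin(phi),0]);return pick_tool(hook,np.cos(b)*h-np.sin(b)*up,np.sin(b)*h+np.cos(b)*up)
def job(phi,hz=.12):
    h=[.60,-.273,hz]
    return [st(.129),st(.137),st(.137,.06),st(.33,.06),tilt([.64,-.10,.30],np.radians(170),0),pry(-.06,.04),pry(-.045,0),pry(0,0),pry(0,.04),pry(-.02,.12),
      tilt([.62,-.13,.30],phi,-.2),tilt([.60,-.273,.2],phi,-.2),tilt(h,phi,0),tilt(h,phi,.95),tilt([.60,-.273,.2],phi,.95),tilt([.60,-.273,.25],phi,0),st(.33,.06),st(.137,.06),st(.137),st(.129)]
if __name__=="__main__":
    from h import bot
    q0=np.array(bot.observe()["qpos"])
    Ws=[([.386,-.209,.389],[2.666,-.012,.38]),([.371,-.137,.415],[2.608,.221,.107]),([.448,-.201,.403],[2.612,-.322,.017])]
    for W in Ws:
        W=(np.array(W[0]),R.from_euler("xyz",W[1]))
        for phi in np.radians([120,150,180,-150]):
            Q,m,e,L=run(q0,[W,st(.27),(*st(.27),2)]);Q2,m2,e2,L2=run(Q[-1],job(phi))
            print(np.degrees(phi).round(),Q[-1],"margins",m2,"err",round(e2,3),"rows",len(Q2))
E
python3 full.py
```

```text
120.0 [-0.29  0.34  0.97  1.97 -0.32  1.   -0.51] margins [1.85 0.47 0.   0.16 0.12 0.   0.55] err 0.071 rows 66
150.0 [-0.29  0.34  0.97  1.97 -0.32  1.   -0.51] margins [2.36 0.41 0.32 0.17 0.12 0.07 0.97] err 0.244 rows 62
180.0 [-0.29  0.34  0.97  1.97 -0.32  1.   -0.51] margins [1.91 0.4  0.32 0.23 0.04 0.14 1.25] err 0.174 rows 63
-150.0 [-0.29  0.34  0.97  1.97 -0.32  1.   -0.51] margins [2.06 0.4  0.32 0.23 0.   0.29 1.25] err 0.025 rows 65
120.0 [-0.23  0.34  0.91  1.96 -0.32  0.99 -0.51] margins [1.85 0.46 0.   0.16 0.14 0.   0.53] err 0.069 rows 66
150.0 [-0.23  0.34  0.91  1.96 -0.32  0.99 -0.51] margins [2.39 0.41 0.38 0.17 0.14 0.04 0.95] err 0.246 rows 62
180.0 [-0.23  0.34  0.91  1.96 -0.32  0.99 -0.51] margins [1.88 0.4  0.38 0.24 0.05 0.13 1.22] err 0.196 rows 63
-150.0 [-0.23  0.34  0.91  1.96 -0.32  0.99 -0.51] margins [2.03 0.4  0.38 0.24 0.   0.29 1.22] err 0.021 rows 65
120.0 [-0.26  0.31  0.9   1.97 -0.27  0.98 -0.59] margins [1.85 0.45 0.   0.16 0.16 0.   0.51] err 0.068 rows 66
150.0 [-0.26  0.31  0.9   1.97 -0.27  0.98 -0.59] margins [2.42 0.41 0.43 0.16 0.16 0.03 0.93] err 0.238 rows 62
180.0 [-0.26  0.31  0.9   1.97 -0.27  0.98 -0.59] margins [1.85 0.4  0.43 0.24 0.06 0.12 1.2 ] err 0.209 rows 63
-150.0 [-0.26  0.31  0.9   1.97 -0.27  0.98 -0.59] margins [2.01 0.4  0.43 0.24 0.   0.3  1.2 ] err 0.016 rows 65
```

```bash
cat > seg.py <<'E'
from full import *
from h import bot,pose
def seg(target,n=None,show=True):
    s=bot.observe();p,r=pose();q=np.array(s["qpos"])
    dp,rv,n=screw(p,r,target[0],target[1],n)
    qs,*_,e=track(q,p,r,dp,rv,n)
    print("t",round(s["clock"],2),"p",np.round(s["position"],4),"rpy",np.round(s["tool_rot"],3),"q",q.round(2),"F",np.round(s["force"],1),"w",round(float(s["grip_width"]),4))
    print("n",n,"dp",dp.round(4).tolist(),"rot",rv.round(4).tolist(),"margin",np.minimum(qs-LO,HI-qs).min(0),"err",round(e,3),"vel",round(float((np.abs(np.diff(np.vstack([q,qs]),axis=0))/VM).max()),2))
E
python3 -c "
from seg import *
seg((np.array([.448,-.201,.403]),R.from_euler('xyz',[2.612,-.322,.017])),6)"
```

```text
t 8.43 p [ 0.37 -0.22  0.34] rpy [ 3.11 -0.04  0.23] q [-1.24 -0.3   1.42  1.99  0.35  1.17 -1.29] F [-0.9  0.5  0.3] w 0.0851
n 6 dp [0.0182, 0.0003, -0.0107] rot [-0.0281, 0.0116, 0.0153] margin [1.78 0.07 0.11 0.34 1.6  0.83 0.39] err 0.0 vel 0.84
```

Request:
{"op": "move_arm", "data": {
  "jaw": [0, 0, 0, 0, 0, 0, 0],
  "dp": [
    [0.018, 0, -0.011],
    [0.018, 0, -0.011],
    [0.018, 0, -0.011],
    [0.018, 0, -0.011],
    [0.018, 0, -0.011],
    [0.018, 0, -0.011],
    [0, 0, 0]
  ],
  "rotation": [
    [-0.028, 0.012, 0.015],
    [-0.028, 0.012, 0.015],
    [-0.028, 0.012, 0.015],
    [-0.028, 0.012, 0.015],
    [-0.028, 0.012, 0.015],
    [-0.028, 0.012, 0.015],
    [0, 0, 0]
  ]
}}

```text
clock: 9.3
position: [0.4455, -0.2001, 0.4039]
tool_rot: [2.612, -0.328, 0.024]
force: [-0.8, -1.3, 0.3]
grip_width: 0.0853
```

```bash
python3 -c "
from seg import *
seg(st(.27),6)"
```

```text
t 9.3 p [ 0.45 -0.2   0.4 ] rpy [ 2.61 -0.33  0.02] q [-0.81 -0.14  0.68  2.09  0.77  1.03 -2.14] F [-0.8 -1.3  0.3] w 0.0853
n 6 dp [-0.0171, 0.0051, 0.0285] rot [0.0295, -0.0141, -0.015] margin [2.11 0.18 0.32 0.35 1.04 0.7  0.6 ] err 0.023 vel 1.0
```

```bash
python3 -c "
from seg import *
seg(st(.27),9)"
```

```text
t 9.3 p [ 0.45 -0.2   0.4 ] rpy [ 2.61 -0.33  0.02] q [-0.81 -0.14  0.68  2.09  0.77  1.03 -2.14] F [-0.8 -1.3  0.3] w 0.0853
n 9 dp [-0.0113, 0.0036, 0.019] rot [0.0197, -0.0094, -0.01] margin [2.1  0.17 0.3  0.34 0.93 0.68 0.52] err 0.001 vel 1.0
```

Request:
{"op": "move_arm", "data": {
  "jaw": [0, 0, 0, 0, 0, 0, 0, 0, 0, 0],
  "dp": [
    [-0.0113, 0.0036, 0.019],
    [-0.0113, 0.0036, 0.019],
    [-0.0113, 0.0036, 0.019],
    [-0.0113, 0.0036, 0.019],
    [-0.0113, 0.0036, 0.019],
    [-0.0113, 0.0036, 0.019],
    [-0.0113, 0.0036, 0.019],
    [-0.0113, 0.0036, 0.019],
    [-0.0113, 0.0036, 0.019],
    [0, 0, 0]
  ],
  "rotation": [
    [0.0197, -0.0094, -0.01],
    [0.0197, -0.0094, -0.01],
    [0.0197, -0.0094, -0.01],
    [0.0197, -0.0094, -0.01],
    [0.0197, -0.0094, -0.01],
    [0.0197, -0.0094, -0.01],
    [0.0197, -0.0094, -0.01],
    [0.0197, -0.0094, -0.01],
    [0.0197, -0.0094, -0.01],
    [0, 0, 0]
  ]
}}

```text
clock: 10.55
position: [0.3904, -0.2721, 0.2707]
tool_rot: [3.142, -0.001, 0.22]
force: [0.7, 0.8, -0.5]
grip_width: 0.0855
```

```bash
cat > cap.py <<'E'
from seg import *
seg(st(.129),3)
E
python3 cap.py; python3 - <<'E'
from h import *
np.set_printoptions(precision=4,suppress=True)
c,im=snap('wrist','w5')
for X in([.3918,-.2705,.191],[.3918,-.2705,.113]):
    u=proj(c,X);print(u)
u=proj(c,[.3918,-.2705,.191])
# handle cap: bright blob near expected place
g=cv2.imread('pics/w5.png');x,y=(u-[60,60]).astype(int).clip(0);cv2.imwrite('pics/crop5.png',cv2.resize(g[y:y+120,x:x+120],(600,600),interpolation=2));print(x,y)
E
```

```text
t 10.55 p [ 0.39 -0.27  0.27] rpy [ 3.14 -0.    0.22] q [-0.23  0.34  0.92  1.96 -0.33  0.99 -0.51] F [ 0.7  0.8 -0.5] w 0.0855
n 3 dp [0.0007, -0.0005, 0.059] rot [0.0, -0.0001, -0.0007] margin [2.74 0.71 0.56 0.33 0.69 0.52 2.08] err 0.0 vel 0.44
[317.801  250.6218]
[318.5097 221.7205]
257 190
```

View pics/crop5.png

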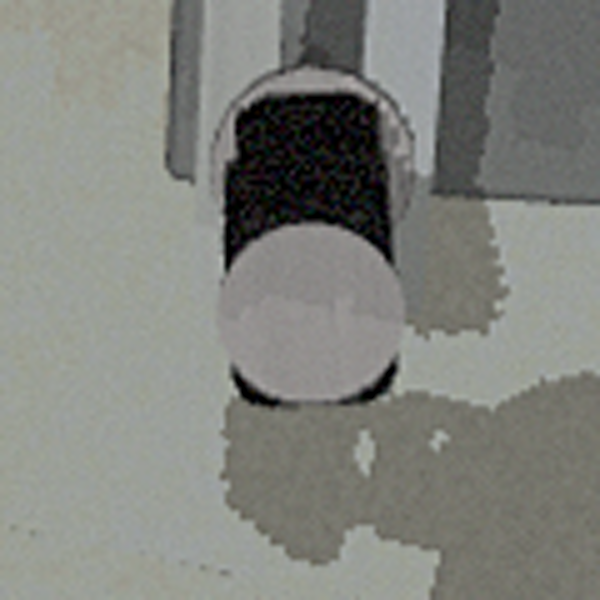

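The handle is square to the tool, with its cap at (319,252) against a predicted (318,251). I descend and grip.

Request:
{"op": "move_arm", "data": {
  "jaw": [0, 0, 0, 0, 255, 255, 255, 255, 255, 255],
  "dp": [
    [0.0007, -0.0005, 0.059],
    [0.0007, -0.0005, 0.059],
    [0.0007, -0.0005, 0.059],
    [0, 0, 0],
    [0, 0, 0],
    [0, 0, 0],
    [0, 0, 0],
    [0, 0, 0],
    [0, 0, 0],
    [0, 0, 0]
  ],
  "rotation": [
    [0, 0, 0],
    [0, 0, 0],
    [0, 0, 0],
    [0, 0, 0],
    [0, 0, 0],
    [0, 0, 0],
    [0, 0, 0],
    [0, 0, 0],
    [0, 0, 0],
    [0, 0, 0]
  ],
  "squeeze": 80
}}

```text
clock: 11.85
position: [0.3937, -0.2692, 0.1302]
tool_rot: [3.141, -0.003, 0.223]
force: [-1.0, 3.3, 14.8]
grip_width: 0.0192
```

```bash
python3 -c "
from seg import *
seg(st(.137),1);seg(st(.137,.06),2)"
```

```text
t 11.85 p [ 0.39 -0.27  0.13] rpy [ 3.14 -0.    0.22] q [-0.04  0.55  0.71  2.1  -0.57  0.68 -0.3 ] F [-1.   3.3 14.8] w 0.0192
n 1 dp [-0.0027, 0.001, -0.0085] rot [0.0001, -0.0008, -0.0014] margin [2.86 0.84 0.7  0.33 0.7  0.54 2.21] err 0.0 vel 0.06
t 11.85 p [ 0.39 -0.27  0.13] rpy [ 3.14 -0.    0.22] q [-0.04  0.55  0.71  2.1  -0.57  0.68 -0.3 ] F [-1.   3.3 14.8] w 0.0192
n 2 dp [-0.0387, -0.0022, -0.0043] rot [0.0001, -0.0004, -0.0007] margin [2.89 0.78 0.69 0.23 0.7  0.49 2.26] err 0.0 vel 0.24
```

Request:
{"op": "move_arm", "data": {
  "jaw": [255, 255, 255, 255, 255, 255],
  "dp": [
    [0, 0, -0.006],
    [0, 0, -0.006],
    [-0.025, -0.0015, 0],
    [-0.03, -0.002, 0],
    [-0.03, -0.002, 0],
    [0, 0, -0.03]
  ],
  "rotation": [
    [0, 0, 0],
    [0, 0, 0],
    [0, 0, 0],
    [0, 0, 0],
    [0, 0, 0],
    [0, 0, 0]
  ]
}}

```text
clock: 12.6
position: [0.3228, -0.2799, 0.1626]
tool_rot: [-3.14, 0.001, 0.22]
force: [1.2, -0.7, -0.8]
grip_width: 0.0188
```

```bash
python3 - <<'E'
from seg import *
seg(st(.33,.06),4)
from h import *
np.set_printoptions(precision=4,suppress=True)
c,im=snap('side','s6');i=cv2.imread('pics/s6.png')
p,r=pose()
O=p+r.apply([0,0,.019])
for X in(O,O+r.apply([0,0,.09]),O+r.apply([-.021,0,.09])):print(proj(c,X))
cv2.imwrite('pics/crop6.png',cv2.resize(i[220:370,150:310],(640,600),interpolation=2))
E
```

```text
t 12.6 p [ 0.32 -0.28  0.16] rpy [-3.14  0.    0.22] q [-0.04  0.43  0.79  2.19 -0.48  0.7  -0.26] F [ 1.2 -0.7 -0.8] w 0.0188
n 4 dp [0.0029, 0.0005, -0.0523] rot [-0.0001, 0.0001, -0.0006] margin [2.56 0.46 0.37 0.28 0.87 0.64 1.94] err 0.0 vel 0.53
[162.6927 295.7856]
[174.3362 327.3236]
[162.3682 331.3671]
```

View pics/crop6.png

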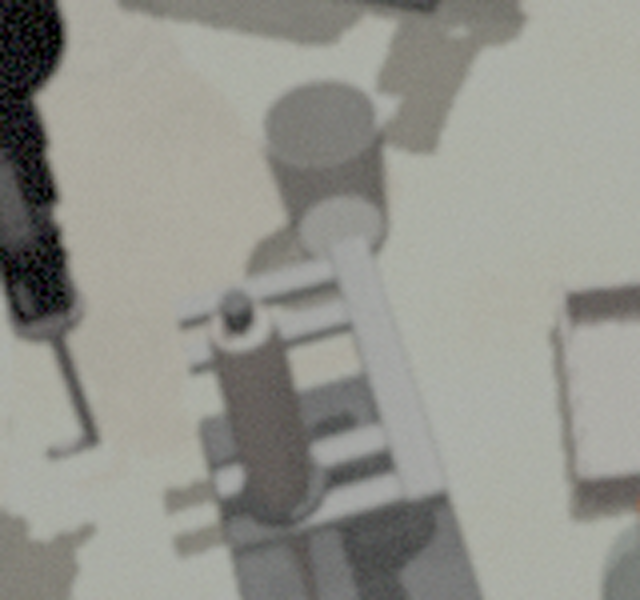

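The pick is held with its hook at crop (97,440) and tip at (50,455), i.e. side pixels (174,330) and (162.5,334). The model predicted (174,327) and (162,331), so the pick may sit 1–3 mm lower in the grip than assumed.

Request:
{"op": "move_arm", "data": {
  "jaw": [255, 255, 255, 255],
  "dp": [
    [0.003, 0, -0.053],
    [0.003, 0, -0.053],
    [0.003, 0, -0.053],
    [0.003, 0, -0.053]
  ],
  "rotation": [
    [0, 0, 0],
    [0, 0, 0],
    [0, 0, 0],
    [0, 0, 0]
  ],
  "squeeze": 110
}}

```text
clock: 13.15
position: [0.3342, -0.2778, 0.3336]
tool_rot: [-3.141, -0.001, 0.222]
force: [0.5, -0.0, -1.4]
grip_width: 0.019
```

```bash
sed -i 's/rel=38-19/rel=20.5/' kin.py; python3 - <<'E'
from seg import *
seg(tilt([.66,-.12,.29],np.radians(165),0))
E
```

```text
t 13.15 p [ 0.33 -0.28  0.33] rpy [-3.14 -0.    0.22] q [-0.36  0.15  1.05  1.96 -0.15  1.11 -0.6 ] F [ 0.5 -0.  -1.4] w 0.019
n 7 dp [0.0607, -0.0271, -0.0119] rot [-0.0, -0.0001, 0.022] margin [2.41 0.49 0.38 0.52 0.73 0.42 1.18] err 0.0 vel 0.8
```

Request:
{"op": "move_arm", "data": {
  "jaw": [255, 255, 255, 255, 255, 255, 255],
  "dp": [
    [0.061, -0.027, -0.012],
    [0.061, -0.027, -0.012],
    [0.061, -0.027, -0.012],
    [0.061, -0.027, -0.012],
    [0.061, -0.027, -0.012],
    [0.061, -0.027, -0.012],
    [0.061, -0.027, -0.012]
  ],
  "rotation": [
    [0, 0, 0.022],
    [0, 0, 0.022],
    [0, 0, 0.022],
    [0, 0, 0.022],
    [0, 0, 0.022],
    [0, 0, 0.022],
    [0, 0, 0.022]
  ]
}}

```text
clock: 14.02
position: [0.6722, -0.1222, 0.4]
tool_rot: [-3.141, -0.001, -0.263]
force: [0.5, 0.8, -0.2]
grip_width: 0.0189
```

```bash
python3 - <<'E'
from seg import *
seg(pry(-.06,.05));seg(pry(-.06,.05),8)
E
```

```text
t 14.03 p [ 0.67 -0.12  0.4 ] rpy [-3.14 -0.   -0.26] q [-0.38  0.68  0.96  1.21 -0.54  1.51 -1.34] F [ 0.5  0.8 -0.2] w 0.0189
n 4 dp [-0.0322, -0.0016, 0.0354] rot [0.0498, 0.0044, 0.0137] margin [2.55 0.81 0.5  0.62 0.21 0.51 1.22] err 0.0 vel 0.79
t 14.03 p [ 0.67 -0.12  0.4 ] rpy [-3.14 -0.   -0.26] q [-0.38  0.68  0.96  1.21 -0.54  1.51 -1.34] F [ 0.5  0.8 -0.2] w 0.0189
n 8 dp [-0.0162, 0.0, 0.0177] rot [0.0249, 0.0022, 0.0068] margin [2.54 0.82 0.48 0.62 0.21 0.47 1.2 ] err 0.0 vel 0.4
```

Request:
{"op": "move_arm", "data": {
  "jaw": [255, 255, 255, 255, 255, 255, 255, 255, 255],
  "dp": [
    [-0.0162, 0, 0.0177],
    [-0.0162, 0, 0.0177],
    [-0.0162, 0, 0.0177],
    [-0.0162, 0, 0.0177],
    [-0.0162, 0, 0.0177],
    [-0.0162, 0, 0.0177],
    [-0.0162, 0, 0.0177],
    [-0.0162, 0, 0.0177],
    [0, 0, 0]
  ],
  "rotation": [
    [0.0249, 0.0022, 0.0068],
    [0.0249, 0.0022, 0.0068],
    [0.0249, 0.0022, 0.0068],
    [0.0249, 0.0022, 0.0068],
    [0.0249, 0.0022, 0.0068],
    [0.0249, 0.0022, 0.0068],
    [0.0249, 0.0022, 0.0068],
    [0.0249, 0.0022, 0.0068],
    [0, 0, 0]
  ]
}}

```text
clock: 15.15
position: [0.5839, -0.0614, 0.291]
tool_rot: [-2.514, 0.001, -0.44]
force: [0.8, -0.1, -1.1]
grip_width: 0.0188
```

```bash
python3 - <<'E'
from seg import *
seg(pry(-.05,0),4)
E
```

```text
t 15.15 p [ 0.58 -0.06  0.29] rpy [-2.51  0.   -0.44] q [-0.18  0.51  0.74  1.82 -1.05  1.25 -0.99] F [ 0.8 -0.1 -1.1] w 0.0188
n 4 dp [-0.0025, -0.0007, 0.0158] rot [0.0001, 0.0001, -0.0] margin [2.69 0.82 0.69 0.56 0.14 0.71 1.54] err 0.0 vel 0.09
```

Request:
{"op": "move_arm", "data": {
  "jaw": [255, 255, 255, 255],
  "dp": [
    [-0.0025, -0.0007, 0.021],
    [-0.0025, -0.0007, 0.021],
    [-0.0025, -0.0007, 0.021],
    [-0.0025, 0, 0]
  ],
  "rotation": [
    [0, 0, 0],
    [0, 0, 0],
    [0, 0, 0],
    [0, 0, 0]
  ]
}}

```text
clock: 15.65
position: [0.5909, -0.0278, 0.2508]
tool_rot: [-2.514, 0.001, -0.436]
force: [0.5, -1.2, -0.5]
grip_width: 0.0191
```

```bash
python3 - <<'E'
from seg import *
seg(pry(-.05,0),1);seg(pry(0,0),4)
from h import *
np.set_printoptions(precision=1,suppress=True)
p,r=pose();O=p+r.apply([0,0,.0205]);H=[O+r.apply([0,0,.09]),O+r.apply([-.021,0,.09])]
out=[]
for n in("wrist","top","side"):
    c,im=snap(n,"p7"+n);i=cv2.imread(f"pics/p7{n}.png")
    u=proj(c,H[0]);e=proj(c,groove+.026*cz);m=((u+e)/2).astype(int);print(n,"bend",u,"tip",proj(c,H[1]),"eye",e,"disk",proj(c,groove-.018*yr))
    w=60 if n=="wrist" else 30
    x,y=m[0]-w,m[1]-w;x=max(x,0);y=max(y,0);cr=i[y:y+2*w,x:x+2*w];print("crop",x,y,400/(2*w))
    out.append(cv2.resize(cr,(400,400),interpolation=2))
cv2.imwrite("pics/crop7.png",cv2.resize(np.hstack(out),(800,267)) if 0 else np.vstack([np.hstack(out[:2]),np.hstack([out[2],0*out[2]])])[:600])
cv2.imwrite("pics/crop7.png",np.hstack([cv2.resize(out[0],(400,400)),np.vstack([cv2.resize(o,(300,300)) for o in out[1:]])[:600][100:500] if 0 else np.vstack([cv2.resize(out[1],(400,400))])]))
b=np.zeros((600,800,3),np.uint8);b[:400,:400]=out[0];b[:400,400:]=out[1];b[400:]=0
b[:300,:300]=0
b=np.zeros((600,800,3),np.uint8);b[:500,:500]=cv2.resize(out[0],(500,500));b[:300,500:]=cv2.resize(out[1],(300,300));b[300:,500:]=cv2.resize(out[2],(300,300))
cv2.imwrite("pics/crop7.png",b)
E
```

```text
t 15.65 p [ 0.59 -0.03  0.25] rpy [-2.51  0.   -0.44] q [-0.22  0.55  0.7   1.87 -1.12  1.16 -0.95] F [ 0.5 -1.2 -0.5] w 0.0191
n 1 dp [-0.0, 0.0013, -0.0019] rot [0.0004, 0.001, 0.0009] margin [2.69 0.85 0.72 0.56 0.14 0.77 1.57] err 0.0 vel 0.01
t 15.65 p [ 0.59 -0.03  0.25] rpy [-2.51  0.   -0.44] q [-0.22  0.55  0.7   1.87 -1.12  1.16 -0.95] F [ 0.5 -1.2 -0.5] w 0.0191
n 4 dp [-0.0156, 0.0003, -0.0005] rot [0.0001, 0.0002, 0.0002] margin [2.64 0.77 0.71 0.43 0.14 0.78 1.58] err 0.0 vel 0.16
wrist bend [320.5 239.6] tip [320.5 269.5] eye [321.5 321.2] disk [321.5 283.3]
crop 261 220 3.3333333333333335
top bend [213.4 222.4] tip [207.7 233.4] eye [198.1 253.4] disk [198.  241.9]
crop 175 207 6.666666666666667
side bend [308.6 151.5] tip [298.8 150. ] eye [281.2 147.5] disk [292.1 152.6]
crop 264 119 6.666666666666667
```

View pics/crop7.png

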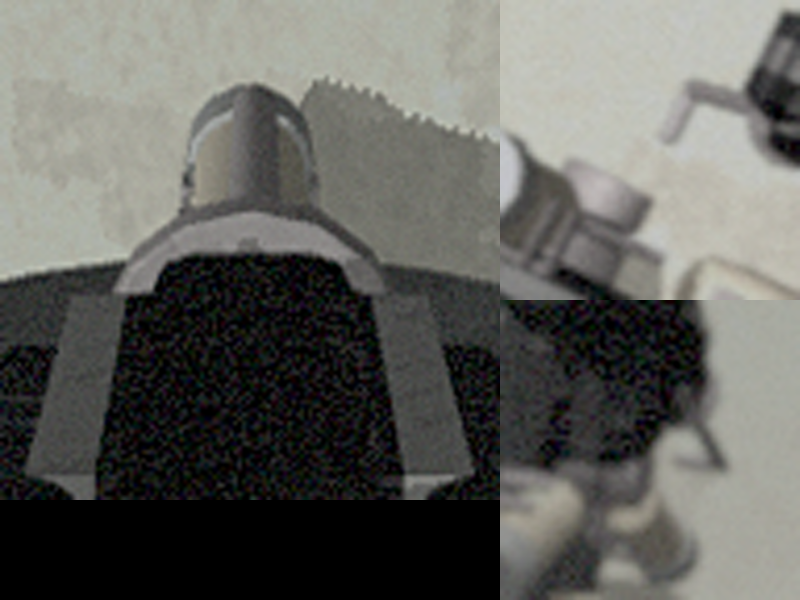

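In the crop, the top view puts the hook bend at (213.4,224) and the tip at (208.7,234.5). The side view puts the bend at (309,152.6) and the tip at (300,151.4). I triangulate these against the model.

```bash
python3 - <<'E'
from kin import *
from h import *
np.set_printoptions(precision=4,suppress=True)
t=cal('p7top');s=cal('p7side');p,r=pose();O=p+r.apply([0,0,.0205])
F=np.column_stack([yr,cz,np.cross(yr,cz)])
for n,a,b,m in(("bend",(213.2,223.8),(308.8,152.4),[0,0,.09]),("tip",(208.5,234.2),(299.8,151.2),[-.021,0,.09])):
    X,e=tri((t,a),(s,b));M=O+r.apply(m);print(n,X,M,e,"diff yr,cz,lat mm",((X-M)@F*1e3).round(1),"rel eye",((X-groove-.026*cz)@F*1e3).round(1))
# same views' bias on a known point: shaft disk centre
X,e=tri((t,(175+(606-500)/5-.4,207+185/5-.4)),(s,(290.5,151.)));print("disk by top/side",X,"wrist",groove-.018*yr,((X-groove+.018*yr)@F*1e3).round(1))
E
```

```text
bend [0.6176 0.032  0.1581] [0.6189 0.0291 0.1629] [np.float64(1.2), np.float64(1.2)] diff yr,cz,lat mm [ 2.4 -5.1 -1.2] rel eye [-57.7  -4.5  -0.6]
tip [0.5997 0.0392 0.1584] [0.5999 0.038  0.1629] [np.float64(1.4), np.float64(1.4)] diff yr,cz,lat mm [ 0.7 -4.2 -1.9] rel eye [-38.4  -3.6  -1.3]
disk by top/side [0.5841 0.0638 0.1432] wrist [0.5873 0.0607 0.141 ] [4.2 0.9 2.5]
```

Request:
{"op": "move_arm", "data": {
  "jaw": [255, 255, 255, 255, 255, 255, 255],
  "dp": [
    [0, 0.001, -0.0044],
    [-0.015, 0, 0],
    [-0.015, 0, 0],
    [-0.01, 0, 0],
    [-0.004, 0, 0],
    [-0.004, 0, 0],
    [0, 0, 0]
  ],
  "rotation": [
    [0, 0.001, 0.001],
    [0, 0, 0],
    [0, 0, 0],
    [0, 0, 0],
    [0, 0, 0],
    [0, 0, 0],
    [0, 0, 0]
  ]
}}

```text
clock: 16.68
position: [0.5553, -0.0151, 0.2543]
tool_rot: [-2.514, -0.002, -0.442]
force: [1.4, 1.4, -3.4]
grip_width: 0.0183
```

```bash
python3 - <<'E'
from seg import *
seg(pry(0,.002),3)
from h import *
p,r=pose();P,_=pry(0,0);F=np.column_stack([yr,cz,np.cross(yr,cz)]);print("rel nominal mm",((p-P)@F*1e3).round(1),"F",(np.array(bot.observe()["force"])@F).round(1))
E
```

```text
t 16.68 p [ 0.56 -0.02  0.25] rpy [-2.51 -0.   -0.44] q [-0.26  0.48  0.71  1.97 -1.11  1.12 -0.93] F [ 1.4  1.4 -3.4] w 0.0183
n 3 dp [-0.0052, 0.0, 0.0006] rot [0.0001, -0.0003, -0.0001] margin [2.64 0.77 0.71 0.43 0.15 0.82 1.59] err 0.0 vel 0.05
rel nominal mm [-12.4   3.5   0.1] F [-0.6 -3.8 -0.5]
```

Request:
{"op": "move_arm", "data": {
  "jaw": [255, 255, 255, 255, 255],
  "dp": [
    [0, 0, 0.002],
    [-0.004, 0, 0],
    [-0.004, 0, 0],
    [-0.006, 0, 0],
    [0, 0, 0]
  ],
  "rotation": [
    [0, 0, 0],
    [0, 0, 0],
    [0, 0, 0],
    [0, 0, 0],
    [0, 0, 0]
  ]
}}

```text
clock: 17.3
position: [0.5453, -0.0094, 0.2532]
tool_rot: [-2.513, -0.002, -0.442]
force: [-0.5, 0.3, -2.2]
grip_width: 0.0191
```

```bash
cat > st.py <<'E'
from seg import *
from h import *
p,r=pose();P,_=pry(0,0);F=np.column_stack([yr,cz,np.cross(yr,cz)]);print("rel nominal mm",((p-P)@F*1e3).round(1),"F",(np.array(bot.observe()["force"])@F).round(1))
E
python3 st.py
```

```text
rel nominal mm [-0.9  2.1  0.2] F [ 0.6 -1.8 -1.2]
```

Request:
{"op": "move_arm", "data": {
  "jaw": [255, 255, 255, 255],
  "dp": [
    [0, 0, -0.004],
    [0, 0, -0.004],
    [0, 0, -0.002],
    [0, 0, 0]
  ],
  "rotation": [
    [0, 0, 0],
    [0, 0, 0],
    [0, 0, 0],
    [0, 0, 0]
  ]
}}

```text
clock: 17.8
position: [0.5436, -0.0141, 0.2596]
tool_rot: [-2.514, -0.002, -0.442]
force: [0.4, 1.0, -2.7]
grip_width: 0.0188
```

```bash
python3 st.py
```

```text
rel nominal mm [-1.3 10.2 -0. ] F [ 0.1 -2.8 -0.7]
```

Request:
{"op": "move_arm", "data": {
  "jaw": [255, 255, 255],
  "dp": [
    [0, 0, -0.003],
    [0, 0, -0.003],
    [0, 0, 0]
  ],
  "rotation": [
    [0, 0, 0],
    [0, 0, 0],
    [0, 0, 0]
  ]
}}

```text
clock: 18.18
position: [0.5425, -0.0168, 0.2637]
tool_rot: [-2.514, -0.002, -0.443]
force: [-0.2, 0.0, -1.4]
grip_width: 0.0189
```

```bash
python3 st.py; python3 - <<'E'
from h import *
from kin import groove,cz,yr
p,r=pose();O=p+r.apply([0,0,.0205]);H=[O+r.apply([0,0,.09]),O+r.apply([-.021,0,.09])]
b=np.zeros((400,800,3),np.uint8)
for k,n in enumerate(("wrist","side")):
    c,im=snap(n,"p8"+n);i=cv2.imread(f"pics/p8{n}.png");e=proj(c,groove+.026*cz).astype(int);w=50 if n=="wrist" else 30
    b[:,400*k:400*k+400]=cv2.resize(i[e[1]-w:e[1]+w,e[0]-w:e[0]+w],(400,400),interpolation=2);print(n,e-w,proj(c,H[0]),proj(c,H[1]))
cv2.imwrite("pics/crop8.png",b)
E
```

```text
rel nominal mm [-1.5 15.3 -0. ] F [ 0.2 -1.1 -0.8]
wrist [270 198] [320.52056177 239.61418506] [320.51669239 269.59344025]
side [251 117] [284.52008697 146.03958796] [274.76670119 144.54644563]
```

View pics/crop8.png

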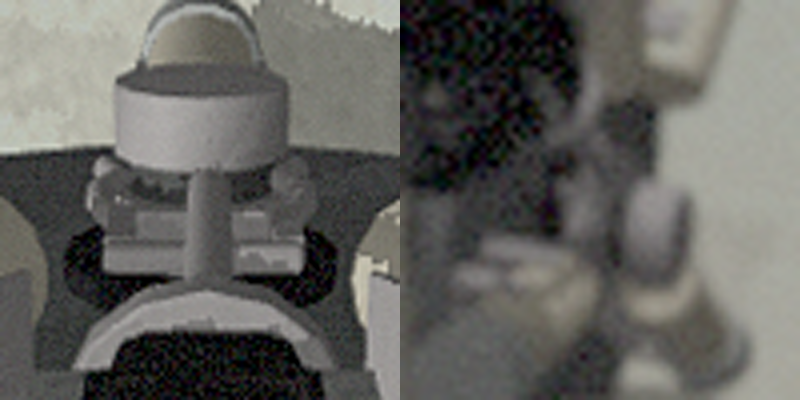

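```bash
python3 - <<'E'
from h import *
from kin import groove,cz,yr
c=cal("p8wrist");np.set_printoptions(precision=0,suppress=True)
lat=np.cross(yr,cz)
f=lambda a,y,z:((proj(c,groove+a*lat+y*yr+z*cz)-[270,198])*4+2)
for s in(0,.005,.01,.015,.02):
    print(s,"winlow",f(0,-.0025,.019+s),"win top",f(0,-.0025,.033+s),"front out",f(-.0165,-.0025,.038+s),f(.0165,-.0025,.038+s),"back out",f(0,.0025,.038+s))
print("disk bottom",f(0,-.018,-.017),f(0,-.018,.017),"hook axis at shank z:",[f(0,-.009,z) for z in(.026,.041,.06)])
E
```

```text
0 winlow [204. 181.] win top [203. 203.] front out [301. 211.] [106. 211.] back out [203. 240.]
0.005 winlow [204. 189.] win top [203. 211.] front out [303. 220.] [104. 220.] back out [203. 249.]
0.01 winlow [203. 197.] win top [203. 220.] front out [305. 229.] [102. 229.] back out [203. 258.]
0.015 winlow [203. 205.] win top [203. 229.] front out [307. 238.] [100. 238.] back out [203. 268.]
0.02 winlow [203. 213.] win top [203. 238.] front out [309. 248.] [ 98. 248.] back out [203. 278.]
disk bottom [204.  58.] [203.  95.] hook axis at shank z: [array([203., 156.]), array([203., 179.]), array([203., 211.])]
```

The clip has already moved about 15 mm out along +z: the bar's back edge is at crop row 275 against 240 when seated. I keep pulling gently.

Request:
{"op": "move_arm", "data": {
  "jaw": [255, 255, 255, 255, 255, 255, 255, 255, 255],
  "dp": [
    [0, 0, -0.003],
    [0, 0, -0.003],
    [0, 0, -0.003],
    [0, 0, -0.003],
    [0, 0, -0.004],
    [0, 0, -0.005],
    [0, 0, -0.007],
    [0, 0, -0.01],
    [0, 0, 0]
  ],
  "rotation": [
    [0, 0, 0],
    [0, 0, 0],
    [0, 0, 0],
    [0, 0, 0],
    [0, 0, 0],
    [0, 0, 0],
    [0, 0, 0],
    [0, 0, 0],
    [0, 0, 0]
  ]
}}

```text
clock: 19.4
position: [0.5348, -0.0331, 0.2887]
tool_rot: [-2.513, -0.003, -0.443]
force: [0.1, 0.5, -1.3]
grip_width: 0.0189
```

```bash
python3 st.py; python3 - <<'E'
from seg import *
seg(pry(0,.07),3)
phi=np.arctan2(yr[1],yr[0])
seg(tilt(groove+.12*cz-.02*yr,phi,-.2),5)
E
python3 - <<'E'
from h import *
from kin import groove,cz,yr
c,im=snap("wrist","p9wrist");i0=cv2.imread("pics/p8wrist.png");i1=cv2.imread("pics/p9wrist.png")
lat=np.cross(yr,cz)
# column profile of grey level beside the shank, at lateral +-8mm, along clip z: is the bar still there/with us?
for nm,im in(("p8",i0),("p9",i1)):
    g=cv2.cvtColor(im,cv2.COLOR_BGR2GRAY).astype(float)
    for a in(300,340):print(nm,a,[int(g[y:y+3,a-3:a+4].mean()) for y in range(216,276,3)])
E
```

```text
rel nominal mm [-1.4 46.   0.1] F [ 0.1 -1.3 -0.3]
t 19.4 p [ 0.53 -0.03  0.29] rpy [-2.51 -0.   -0.44] q [-0.26  0.42  0.76  1.96 -1.03  1.17 -0.97] F [ 0.1  0.5 -1.3] w 0.0189
n 3 dp [-0.0006, 0.0, -0.01] rot [0.0, -0.0004, -0.0001] margin [2.65 0.69 0.65 0.47 0.24 0.73 1.52] err 0.0 vel 0.05
t 19.4 p [ 0.53 -0.03  0.29] rpy [-2.51 -0.   -0.44] q [-0.26  0.42  0.76  1.96 -1.03  1.17 -0.97] F [ 0.1  0.5 -1.3] w 0.0189
n 5 dp [0.0092, -0.0141, -0.0105] rot [-0.0399, -0.0125, 0.0039] margin [2.37 0.72 0.52 0.56 0.38 0.4  0.9 ] err 0.0 vel 0.72
p8 300 [119, 138, 161, 162, 162, 164, 138, 100, 80, 70, 84, 79, 76, 81, 93, 123, 98, 9, 27, 78]
p8 340 [100, 90, 92, 90, 91, 94, 74, 68, 81, 87, 81, 78, 81, 91, 109, 135, 94, 10, 33, 78]
p9 300 [164, 166, 165, 159, 60, 56, 68, 95, 99, 56, 58, 53, 68, 108, 154, 155, 63, 56, 60, 88]
p9 340 [98, 98, 98, 99, 56, 57, 66, 69, 70, 63, 40, 71, 89, 87, 107, 142, 137, 59, 61, 79]
```

Request:
{"op": "move_arm", "data": {
  "jaw": [255, 255, 255, 255, 255, 255],
  "dp": [
    [0, -0.007, -0.01],
    [0, -0.015, -0.02],
    [0, -0.015, -0.02],
    [0, -0.015, -0.02],
    [0, -0.007, -0.01],
    [0, 0, 0]
  ],
  "rotation": [
    [0, 0, 0],
    [0, -0.008, 0],
    [0, -0.016, 0],
    [0, -0.016, 0],
    [0, -0.016, 0],
    [0, -0.008, 0]
  ]
}}

```text
clock: 20.2
position: [0.5375, -0.0332, 0.368]
tool_rot: [-2.504, 0.16, -0.322]
force: [0.5, -0.6, -2.4]
grip_width: 0.0185
```

```bash
python3 - <<'E'
from seg import *
from h import *
p,r=pose();s=bot.observe();print(p,r.as_matrix(),np.array(s["force"]),np.array(s["moment"]))
print("hook dir up comp",-r.as_matrix()[2,0])
c,im=snap("wrist","p10");c2,i2=snap("side","p10s");c3,i3=snap("top","p10t")
O=p+r.apply([0,0,.0205]);H=O+r.apply([-.009,0,.09])
for n,c in(("wrist",c),("side",c2),("top",c3)):print(n,proj(c,H),proj(c,H-np.array([0,0,.03])))
for a in np.radians([150,165,180]):
    seg(tilt([.60,-.14,.30],a,-.2),8)
E
```

```text
[ 0.54 -0.03  0.37] [[ 0.94 -0.34  0.07]
 [-0.31 -0.73  0.6 ]
 [-0.16 -0.59 -0.79]] [ 0.47 -0.65 -2.36] [-0.9   0.08  0.02]
hook dir up comp 0.1597411867671523
wrist [320.49 252.45] [344.92 236.46]
side [263.58 103.51] [264.96 117.06]
top [190.65 262.36] [195.44 264.51]
t 20.35 p [ 0.54 -0.03  0.37] rpy [-2.5   0.16 -0.32] q [-0.22  0.45  0.76  1.7  -0.89  1.51 -1.16] F [-0.6  0.9 -1.3] w 0.0191
n 8 dp [0.0188, 0.0079, -0.0137] rot [-0.0238, 0.001, 0.008] margin [2.65 0.77 0.5  0.79 0.42 0.19 0.98] err 0.0 vel 0.41
t 20.35 p [ 0.54 -0.03  0.37] rpy [-2.5   0.16 -0.32] q [-0.22  0.45  0.76  1.7  -0.89  1.51 -1.16] F [-0.6  0.9 -1.3] w 0.0191
n 8 dp [0.0177, 0.009, -0.0136] rot [-0.0258, -0.0023, -0.0018] margin [2.65 0.77 0.55 0.8  0.43 0.2  1.19] err 0.0 vel 0.39
t 20.35 p [ 0.54 -0.03  0.37] rpy [-2.5   0.16 -0.32] q [-0.22  0.45  0.76  1.7  -0.89  1.51 -1.16] F [-0.6  0.9 -1.3] w 0.0191
n 8 dp [0.0164, 0.0101, -0.0135] rot [-0.0274, -0.0055, -0.0118] margin [2.63 0.78 0.6  0.8  0.44 0.22 1.35] err 0.0 vel 0.36
```

Request:
{"op": "move_arm", "data": {
  "jaw": [255, 255, 255, 255, 255, 255, 255, 255, 255],
  "dp": [
    [0.0177, 0.009, -0.0136],
    [0.0177, 0.009, -0.0136],
    [0.0177, 0.009, -0.0136],
    [0.0177, 0.009, -0.0136],
    [0.0177, 0.009, -0.0136],
    [0.0177, 0.009, -0.0136],
    [0.0177, 0.009, -0.0136],
    [0.0177, 0.009, -0.0136],
    [0, 0, 0]
  ],
  "rotation": [
    [-0.0258, -0.0023, -0.0018],
    [-0.0258, -0.0023, -0.0018],
    [-0.0258, -0.0023, -0.0018],
    [-0.0258, -0.0023, -0.0018],
    [-0.0258, -0.0023, -0.0018],
    [-0.0258, -0.0023, -0.0018],
    [-0.0258, -0.0023, -0.0018],
    [-0.0258, -0.0023, -0.0018],
    [0, 0, 0]
  ]
}}

```text
clock: 21.48
position: [0.6306, -0.1471, 0.4063]
tool_rot: [3.141, 0.201, -0.26]
force: [0.3, -0.5, -2.8]
grip_width: 0.0185
```

```bash
cat > chk.py <<'E'
import sys
from h import *
from kin import groove,cz,yr
np.set_printoptions(precision=1,suppress=True)
tag=sys.argv[1]
p,r=pose();O=p+r.apply([0,0,.0205]);H=O+r.apply([-.009,0,.09]);print("hook",H*1e3,"dir up",-r.as_matrix()[2,0])
for n in("side","top"):
    c,im=snap(n,tag+n,1.0);b=cv2.imread(f"pics/{n}0.png");e=proj(c,groove+.026*cz);h=proj(c,H);h2=proj(c,O+r.apply([0,0,.045]));hd=proj(c,H-[0,0,.03])
    d=cv2.GaussianBlur(cv2.absdiff(im,b),(3,3),0).max(2)
    print(n,"eye",e,"diff at seat",d[int(e[1])-5:int(e[1])+6,int(e[0])-5:int(e[0])+6].mean(),"hook",h,"mid",h2,"below",hd,"diff below",d[int(hd[1])-4:int(hd[1])+5,int(hd[0])-4:int(hd[0])+5].mean())
    x,y=int(hd[0]),int(hd[1])
    for v in range(y-24,y+30,3):print("".join("#" if d[v,u]>45 else "+" if d[v,u]>20 else "." for u in range(x-36,x+36)))
E
python3 chk.py a
```

```text
hook [ 600.8 -139.2  299.8] dir up 0.19922029056192334
side eye [281.2 147.5] diff at seat 11.801652892561984 hook [312.8 147.2] mid [323.3 126.1] below [313.2 161.5] diff below 27.901234567901234
.........................................+###+..........................
...++++...............................++####+...........................
...................................++#######............................
.............................+++++#########+............................
.....++.......................+####++#####+.............................
...++++.......................+####+++####+.............................
...............................+###########+............................
...............................+####+...+##+............................
...............................+##+.....++++............................
...............................++#+.....++++............................
................................+##+....+##+............................
................................+###+.....+.............................
...........................
[... 1164 characters left out ...]
#+++++++++++++++++++++##########++#######+#
########################+++++++++....++###++++++++++#####+++#++#########
#####++##++##+####+#+#########+++....++++++####++++####+++#+++######++##
+#####+####+#######++++#####+++++++######+++###+++####+##+##+++++#######
+################+++++######+###########+++###++++##################+++#
##########+######++####++##############++++######+####+#################
#########+#######++######++###+############+##########++++##+###+#######
###+++###########+++###++###++##+++###############################++####
++++#####+###+###+########+++####+####++######+###+++++###+++#####+##+##
#+++##++#########+###++####++###########++###++####################+++##
```

The side-view difference image clearly shows the clip hanging from the hook on its two arms. I carry it to the tray.

```bash
python3 - <<'E'
from seg import *
a=np.radians(160)
seg(tilt([.61,-.273,.19],a,-.2),5)
s=bot.observe();q=np.array(s["qpos"])
for a in np.radians([140,160,175]):
    Q,m,e,L=run(q,[(*tilt([.61,-.273,.19],a,-.2),6),(*tilt([.61,-.273,.125],a,-.2),3),(*tilt([.61,-.273,.125],a,.95),10),(*tilt([.61,-.273,.2],a,.95),3),(*tilt([.6,-.273,.25],a,0),8)])
    print(np.degrees(a),m,e);print([(l[0].round(4),l[1].round(4),l[2]) for l in L])
E
```

```text
t 21.57 p [ 0.63 -0.15  0.41] rpy [-3.14  0.2  -0.26] q [-0.25  0.71  0.87  1.1  -0.47  1.73 -1.33] F [-0.7  0.6 -1.4] w 0.0185
n 5 dp [0.0175, 0.0318, 0.0245] rot [0.001, 0.0001, 0.0054] margin [2.7  1.04 0.56 0.93 0.72 0.23 1.21] err 0.0 vel 0.28
140.0 [2.36 0.56 0.4  0.04 0.07 0.   0.88] 0.19363009254336955
[(array([0.02, 0.03, 0.02]), array([0.  , 0.  , 0.02]), 6), (array([0.01, 0.  , 0.03]), array([-0., -0., -0.]), 3), (array([-0.02,  0.  , -0.  ]), array([0.  , 0.04, 0.  ]), 10), (array([ 0.03, -0.  , -0.02]), array([ 0.,  0., -0.]), 3), (array([ 0.02,  0.  , -0.01]), array([ 0.  , -0.04, -0.  ]), 8)]
160.0 [1.8  0.67 0.55 0.15 0.11 0.03 1.21] 0.4124830524202619
[(array([0.01, 0.03, 0.02]), array([0., 0., 0.]), 6), (array([0.01, 0.  , 0.03]), array([0., 0., 0.]), 3), (array([-0.02,  0.  , -0.  ]), array([ 0.  ,  0.04, -0.  ]), 10), (array([ 0.03,  0.  , -0.02]), array([ 0.,  0., -0.]), 3), (array([ 0.02,  0.  , -0.01]), array([ 0.  , -0.04,  0.  ]), 8)]
175.0 [1.57 0.67 0.56 0.16 0.03 0.05 1.25] 0.3043072482150407
[(array([0.01, 0.03, 0.02]), array([-0.  ,  0.  , -0.01]), 6), (array([0.01, 0.  , 0.03]), array([ 0., -0.,  0.]), 3), (array([-0.02,  0.  , -0.  ]), array([-0.  ,  0.04,  0.  ]), 10), (array([ 0.03, -0.  , -0.02]), array([ 0., -0., -0.]), 3), (array([ 0.02,  0.  , -0.01]), array([ 0.  , -0.04,  0.  ]), 8)]
```

```bash
python3 - <<'E'
from seg import *
s=bot.observe();q=np.array(s["qpos"])
for hz in(.125,.15):
  for b in(.75,.85,.95):
    for a in np.radians([130,150,165,180,200]):
      Q,m,e,L=run(q,[(*tilt([.61,-.273,hz+.05],a,-.2),6),(*tilt([.61,-.273,hz],a,-.2),3),(*tilt([.61,-.273,hz],a,b),14)])
      v=np.abs(np.diff(Q,axis=0)/VM).max()
      Q2,m2,e2,L2=run(Q[-1],[(*tilt([.61,-.273,hz+.06],a,b),3),(*tilt([.6,-.273,.25],a,0),10)])
      if e<.03:print(hz,b,np.degrees(a),"m",m,"e",round(e,3),"v",round(v,2),"end",Q[-1],"back e",round(e2,3),m2.min().round(2))
E
```

```text
0.125 0.75 180.0 m [2.24 0.67 0.56 0.28 0.   0.13 1.26] e 0.026 v 1.0 end [ 0.67  0.39 -0.15  2.15 -1.26  0.29  0.38] back e 0.009 0.0
0.125 0.75 200.0 m [2.27 0.76 0.57 0.41 0.   0.25 1.31] e 0.014 v 0.61 end [ 0.64  0.49  0.11  2.02 -1.26  0.72  0.6 ] back e 0.0 0.03
0.15 0.75 130.0 m [2.08 0.94 0.23 0.21 0.44 0.   0.89] e 0.03 v 0.46 end [-0.83  0.64  1.14  2.22 -0.82  0.16 -1.59] back e 0.0 0.01
0.15 0.75 180.0 m [2.34 0.63 0.56 0.27 0.   0.2  1.26] e 0.026 v 1.0 end [ 0.57  0.33 -0.01  2.16 -1.26  0.36  0.37] back e 0.003 0.0
0.15 0.75 200.0 m [2.34 0.73 0.57 0.42 0.   0.24 1.31] e 0.007 v 0.55 end [ 0.57  0.45  0.2   2.01 -1.26  0.77  0.53] back e 0.0 0.04
```

```bash
cat >> full.py <<'E'
def tiltg(hook,phi,b,g):
    h=np.array([np.cos(phi),np.sin(phi),0]);px=np.cos(b)*h-np.sin(b)*up;pz=np.sin(b)*h+np.cos(b)*up
    return pick_tool(hook,px,R.from_rotvec(g*px).apply(pz))
E
python3 - <<'E'
import sys
from seg import *
from full import tiltg
s=bot.observe();q=np.array(s["qpos"]);res=[]
hz=.15;b=.85
for a in np.radians(range(90,271,20)):
  for g in np.radians([-50,-25,0,25,50]):
    try:
      Q,m,e,L=run(q,[(*tilt([.61,-.273,hz+.05],a,-.2),6),(*tiltg([.61,-.273,hz],a,-.2,g),5),(*tiltg([.61,-.273,hz],a,b,g),12)])
    except Exception: continue
    v=np.abs(np.diff(Q,axis=0)/VM).max()
    res.append((e,np.degrees(a).round(),np.degrees(g).round(),m.min().round(2),v.round(2),Q[-1]))
res.sort(key=lambda r:r[0]-.2*r[3])
for r in res[:10]:print(*r)
E
```

```text
6.476548554959048e-11 250.0 0.0 0.27 0.87 [ 0.71  0.87  0.13  1.26 -0.83  1.53  0.73]
9.334893533270099e-11 230.0 0.0 0.25 0.7 [ 0.73  0.71  0.15  1.6  -1.01  1.25  0.7 ]
0.0018205237788089408 250.0 25.0 0.21 1.0 [ 1.01  0.65 -0.21  1.8  -1.05  0.97  1.04]
0.0070997872883527885 270.0 25.0 0.17 1.0 [ 0.9   0.8  -0.1   1.46 -0.85  1.32  1.03]
0.0070997872883527885 270.0 0.0 0.1 1.0 [ 0.66  1.04  0.11  0.89 -0.7   1.83  0.78]
4.44823525377186e-10 190.0 -25.0 0.05 0.57 [ 0.7   0.7   0.24  1.74 -1.21  1.24  0.45]
7.795639967982264e-10 150.0 50.0 0.03 0.66 [-0.98  1.44  1.39  1.8  -0.35  0.73 -2.36]
2.0287313321884204e-10 110.0 0.0 0.02 0.57 [-0.97  1.11  1.4   2.06 -0.78  0.42 -2.14]
4.218591947055925e-10 130.0 25.0 0.02 0.58 [-0.96  1.25  1.4   1.9  -0.51  0.62 -2.26]
1.6011235950943188e-09 230.0 -25.0 0.02 0.7 [ 0.7   1.03  0.15  0.99 -0.82  1.78  0.42]
```

```bash
python3 - <<'E'
from seg import *
seg(tilt([.61,-.26,.22],np.radians(245),-.2),10)
E
```

```text
t 21.57 p [ 0.63 -0.15  0.41] rpy [-3.14  0.2  -0.26] q [-0.25  0.71  0.87  1.1  -0.47  1.73 -1.33] F [-0.7  0.6 -1.4] w 0.0185
n 10 dp [-0.0028, 0.0104, 0.0108] rot [-0.0089, -0.0, -0.0436] margin [2.65 0.89 0.57 0.97 0.83 0.23 1.32] err 0.0 vel 0.49
```

Request:
{"op": "move_arm", "data": {
  "jaw": [255, 255, 255, 255, 255, 255, 255, 255, 255, 255],
  "dp": [
    [-0.0028, 0.0104, 0.0108],
    [-0.0028, 0.0104, 0.0108],
    [-0.0028, 0.0104, 0.0108],
    [-0.0028, 0.0104, 0.0108],
    [-0.0028, 0.0104, 0.0108],
    [-0.0028, 0.0104, 0.0108],
    [-0.0028, 0.0104, 0.0108],
    [-0.0028, 0.0104, 0.0108],
    [-0.0028, 0.0104, 0.0108],
    [-0.0028, 0.0104, 0.0108]
  ],
  "rotation": [
    [-0.0089, 0, -0.0436],
    [-0.0089, 0, -0.0436],
    [-0.0089, 0, -0.0436],
    [-0.0089, 0, -0.0436],
    [-0.0089, 0, -0.0436],
    [-0.0089, 0, -0.0436],
    [-0.0089, 0, -0.0436],
    [-0.0089, 0, -0.0436],
    [-0.0089, 0, -0.0436],
    [-0.0089, 0, -0.0436]
  ]
}}

```text
clock: 22.82
position: [0.6227, -0.2325, 0.3266]
tool_rot: [3.141, 0.2, 1.14]
force: [-0.9, -0.5, -1.7]
grip_width: 0.0189
```

```bash
python3 - <<'E'
from seg import *
seg(tilt([.61,-.262,.115],np.radians(245),-.1),6)
E
```

```text
t 22.82 p [ 0.62 -0.23  0.33] rpy [3.14 0.2  1.14] q [-0.16  0.59  0.58  1.37 -0.12  1.28 -0.06] F [-0.9 -0.5 -1.7] w 0.0189
n 6 dp [0.0009, 0.0002, 0.0215] rot [0.0001, 0.0053, 0.0003] margin [2.76 0.9  0.85 0.93 1.03 0.69 2.47] err 0.0 vel 0.14
```

Request:
{"op": "move_arm", "data": {
  "jaw": [255, 255, 255, 255, 255, 255, 255],
  "dp": [
    [0.001, 0, 0.0225],
    [0.001, 0, 0.0225],
    [0.001, 0, 0.0225],
    [0.001, 0, 0.0225],
    [0.001, 0, 0.0225],
    [0.001, 0, 0.0225],
    [0, 0, 0]
  ],
  "rotation": [
    [0, 0.0053, 0],
    [0, 0.0053, 0],
    [0, 0.0053, 0],
    [0, 0.0053, 0],
    [0, 0.0053, 0],
    [0, 0.0053, 0],
    [0, 0, 0]
  ]
}}

```text
clock: 23.7
position: [0.6177, -0.2439, 0.2182]
tool_rot: [-3.14, 0.102, 1.135]
force: [-0.5, 0.5, -1.2]
grip_width: 0.0185
```

```bash
sed -i 's/    x,y=int(hd\[0\])/    if n=="top":continue\n    x,y=int(hd[0])/' chk.py; python3 chk.py b; python3 - <<'E'
from seg import *
seg(tilt([.61,-.262,.115],np.radians(245),.85),8)
E
```

```text
hook [ 609.1 -262.2  109.2] dir up 0.10148150836082298
side eye [281.2 147.5] diff at seat 11.47107438016529 hook [331.8 276. ] mid [333.8 253.8] below [331.8 286.6] diff below 20.234567901234566
......................................+##+..............................
......................................+##+..............................
......................................###+..............................
...............................++++..+###+..............................
..............................+##########+..............................
..............................+###+.+#####++++..........................
..............................+########+..+###+.........................
..............................+#+..++###+++###+.........................
..............................+++........+####+.........................
........................................................................
........................................................................
............................................++..........................
............................................++..........................
........................................................................
........................................................................
........................................................................
........................................................................
........................................................................
top eye [198.1 253.4] diff at seat 27.132231404958677 hook [382.8 234.8] mid [378.1 227.3] below [381.3 237.4] diff below 113.49382716049382
t 23.8 p [ 0.62 -0.24  0.22] rpy [3.14 0.1  1.14] q [-0.07  0.66  0.5   1.51 -0.22  1.06  0.02] F [ 0.8 -0.7 -1.8] w 0.0189
n 8 dp [-0.0163, -0.0, -0.001] rot [0.0, 0.0379, 0.0001] margin [2.18 0.93 0.98 0.92 0.4  0.54 1.77] err 0.0 vel 0.69
```

Request:
{"op": "move_arm", "data": {
  "jaw": [255, 255, 255, 255, 255, 255, 255, 255, 255, 255],
  "dp": [
    [-0.0163, 0, -0.001],
    [-0.0163, 0, -0.001],
    [-0.0163, 0, -0.001],
    [-0.0163, 0, -0.001],
    [-0.0163, 0, -0.001],
    [-0.0163, 0, -0.001],
    [-0.0163, 0, -0.001],
    [-0.0163, 0, -0.001],
    [0, 0, 0],
    [0, 0, 0]
  ],
  "rotation": [
    [0, 0.0379, 0],
    [0, 0.0379, 0],
    [0, 0.0379, 0],
    [0, 0.0379, 0],
    [0, 0.0379, 0],
    [0, 0.0379, 0],
    [0, 0.0379, 0],
    [0, 0.0379, 0],
    [0, 0, 0],
    [0, 0, 0]
  ]
}}

```text
clock: 25.05
position: [0.5781, -0.3319, 0.195]
tool_rot: [3.139, -0.85, 1.139]
force: [-0.9, 0.3, -0.8]
grip_width: 0.0188
```

```bash
python3 chk.py c; python3 - <<'E'
from seg import *
seg(tilt([.61,-.262,.20],np.radians(245),.5),6)
E
```

```text
hook [ 610.6 -262.1  115.2] dir up -0.7509907573655208
side eye [281.2 147.5] diff at seat 14.785123966942148 hook [332.7 273.6] mid [328.8 272. ] below [332.6 284.4] diff below 106.85185185185185
.....+++++++++++++++++++++++++++++++++++++++++++++++++++++++....++....++
#####++++.....++++++++++++++++++++++++++++++++++++++++++++++++++++++++++
################++....++++++++++++++++++++++++++++++++++++++++++++++++++
######################++..................++++++++++++++++++++++++++++++
##################################+++++++..+++++++++++++++++++++++++++++
#######################################+..++++++++++++++++++++++++++++++
########################################++++++....++++++++++++++++++++++
##################################################++..++++++++++++++++++
######################################################++...+++++..++++++
###############################################++#####++++...........+++
#####################+++.......++###+++++++.......++++++++++..........++
#+++++++++++++++++++++++.....+..+++###++++..+....++++++++++...........++
+++++++++++++###########++++..+++#########################+...++++......
#########################################+.+##############+..+++++++....
####################################++...++....++#########+..++++++++...
###################################+...++++++++++....++++...+++++++++...
######################################+..++++++++++++++++++++++++++++++.
###################################+....++++++++++++++++++++++++++++++..
top eye [198.1 253.4] diff at seat 17.867768595041323 hook [383.1 233.4] mid [400.  236.9] below [381.6 236. ] diff below 23.419753086419753
t 25.15 p [ 0.58 -0.33  0.2 ] rpy [ 3.14 -0.85  1.14] q [ 0.73  0.85  0.09  1.39 -0.86  1.39  0.75] F [ 0.2 -0.3 -1.5] w 0.0188
n 6 dp [0.0193, -0.0001, -0.0127] rot [-0.0, -0.0185, 0.0002] margin [2.21 0.91 1.19 1.03 0.43 0.55 1.81] err 0.0 vel 0.3
```

```bash
python3 - <<'E'
from seg import *
seg(tilt([.61,-.20,.22],np.radians(245),.85),4)
E
```

```text
t 25.15 p [ 0.58 -0.33  0.2 ] rpy [ 3.14 -0.85  1.14] q [ 0.73  0.85  0.09  1.39 -0.86  1.39  0.75] F [ 0.2 -0.3 -1.5] w 0.0188
n 4 dp [0.0359, -0.0083, -0.0085] rot [-0.0001, 0.0, 0.0003] margin [2.19 0.96 1.33 0.96 0.4  0.51 1.8 ] err 0.0 vel 0.29
```

Request:
{"op": "move_arm", "data": {
  "jaw": [255, 255, 255, 255, 255],
  "dp": [
    [0.019, 0, -0.0165],
    [0.019, 0, -0.0165],
    [0.028, 0, -0.025],
    [0.028, 0, -0.025],
    [0, 0, 0]
  ],
  "rotation": [
    [0, 0, 0],
    [0, 0, 0],
    [0, 0, 0],
    [0, 0, 0],
    [0, 0, 0]
  ]
}}

```text
clock: 25.78
position: [0.5778, -0.333, 0.2989]
tool_rot: [3.133, -0.849, 1.143]
force: [0.4, -0.4, -1.7]
grip_width: 0.0187
```

```bash
cat > tray.py <<'E'
import sys
from h import *
np.set_printoptions(precision=3,suppress=True)
c,im=snap("top",sys.argv[1],1.0);b=cv2.imread("pics/top0.png")
d=cv2.GaussianBlur(cv2.absdiff(im,b),(3,3),0).max(2)
for v in range(200,296,3):print(v,"".join("#" if d[v,u]>45 else "+" if d[v,u]>22 else "." for u in range(345,425)))
E
python3 tray.py t1; python3 chk.py d
```

```text
200 ................................................................................
203 ................................................................................
206 ................................................................................
209 ................................................................................
212 ................................................................................
215 ................................................................................
218 ................................................................................
221 ..........................................+#####+++++...........................
224 ............................................+#############+++++.................
227 ................................................++++....+++#####++......+++.....
230 ....................................................................++++######+#
233 ..............................................................................++
236 ............................................................................
[... 2568 characters left out ...]
###############+......+++###########++...........
######################################++..+++++++....++++++.............
#######################################+..++++++++++++++................
#####################################++..++++++++++++++++++++...++++++++
###################################+..++++++++++++++++++++++++++++++++++
################################+..+++++++++++++++++++++++++++++++++++++
#############################+..++++++++++++++++++++++++++++++++++++++++
##########################+...++++++++++++++++++++++++++++++++++++++++++
top eye [198.1 253.4] diff at seat 17.41322314049587 hook [389.7 223.3] mid [408.9 227. ] below [387.7 226.6] diff below 23.580246913580247
```

```bash
python3 - <<'E'
from seg import *
seg(tilt([.56,-.20,.27],np.radians(215),0),8)
E
```

```text
t 25.93 p [ 0.58 -0.33  0.29] rpy [ 3.14 -0.85  1.14] q [ 0.73  0.74  0.1   1.33 -0.84  1.52  0.63] F [ 0.4 -0.5 -0.8] w 0.0188
n 8 dp [0.0209, -0.0156, -0.004] rot [-0.0089, -0.0331, 0.0196] margin [2.25 0.68 1.   0.9  0.46 0.49 1.94] err 0.0 vel 0.7
```

Request:
{"op": "move_arm", "data": {
  "jaw": [255, 255, 255, 255, 255, 255, 255, 255, 255],
  "dp": [
    [0.0209, -0.0156, -0.004],
    [0.0209, -0.0156, -0.004],
    [0.0209, -0.0156, -0.004],
    [0.0209, -0.0156, -0.004],
    [0.0209, -0.0156, -0.004],
    [0.0209, -0.0156, -0.004],
    [0.0209, -0.0156, -0.004],
    [0.0209, -0.0156, -0.004],
    [0, 0, 0]
  ],
  "rotation": [
    [-0.0089, -0.0331, 0.0196],
    [-0.0089, -0.0331, 0.0196],
    [-0.0089, -0.0331, 0.0196],
    [-0.0089, -0.0331, 0.0196],
    [-0.0089, -0.0331, 0.0196],
    [-0.0089, -0.0331, 0.0196],
    [-0.0089, -0.0331, 0.0196],
    [-0.0089, -0.0331, 0.0196],
    [0, 0, 0]
  ]
}}

```text
clock: 27.05
position: [0.5691, -0.1903, 0.3794]
tool_rot: [3.141, 0.002, 0.616]
force: [0.4, 0.2, -1.8]
grip_width: 0.0187
```

```bash
python3 tray.py t2|cut -c1-85; python3 chk.py e|head -20
```

```text
200 #######################################################++#########++++++########
203 ###################################################+####++++####++#########+++##
206 ############++++++++++++++++++++#########################++++++++++######+++++++
209 ########++++++++.+++++++++++++++++++++++++++++++++++++++++++++++++++++++####+++#
212 #########+++++++.+###########+++++++++++++++++...+....+++++++++++##++++++++#####
215 ###########++++..+#############################################+++.+.++++++#####
218 #########++++++..+#############################################+++...+++++++####
221 #########++++++..+#############################################+++.....+++++####
224 #########++++++.+#############################################+++.......++######
227 ##########+++++++############################################++++...+...++#####+
230 ##########++++++#############################################++++.+....++###++++
233 ##########+++++++############################################++++.+....+++.+++++
236 ##########++++.+#############################################++++.+...++++++
[... 2432 characters left out ...]
...........................................
........................................................................
........................................................................
........................................................................
........................................................................
........................................................................
........................................................................
........................................................................
........................................................................
........................................................................
```

The clip is off the hook. I check the tray in the side picture I already have.

```bash
python3 - <<'E'
from h import *
im=cv2.imread("pics/eside.png");b=cv2.imread("pics/side0.png")
d=cv2.GaussianBlur(cv2.absdiff(im,b),(3,3),0).max(2)
for v in range(270,352,3):print(v,"".join("#" if d[v,u]>45 else "+" if d[v,u]>22 else "." for u in range(270,400)))
m=(d>45).astype(np.uint8);n,l,s,ce=cv2.connectedComponentsWithStats(m)
c=calibration("side")
for k in range(1,n):
    if s[k][4]>15 and s[k][1]>230:print(s[k],ce[k],plane(c,ce[k],.007).round(3))
E
python3 - <<'E'
from seg import *
seg(st(.33,.07))
E
```

```text
270 ..................................................................................................................................
273 ..................................................................................................................................
276 ..................................................................................................................................
279 ..................................................................................................................................
282 ..................................................................................................................................
285 ..................................................................................................................................
288 ..................................................................................................................................
291 ..................................................................................................................................
294 ................
[... 2293 characters left out ...]
....................................................................................................................
348 ##+++++++++++.....................................................................................................................
351 +++++++++++++++...................................................................................................................
[192 265  23  33 432] [203.5        281.15277778] [ 0.372 -0.143  0.007]
t 27.2 p [ 0.57 -0.19  0.38] rpy [3.14 0.   0.61] q [-0.06  0.39  0.42  1.48 -0.16  1.31 -0.58] F [ 0.5  0.4 -1.9] w 0.019
n 5 dp [-0.0647, -0.0077, 0.0124] rot [0.0, 0.0, 0.0244] margin [2.87 0.39 0.84 0.46 1.11 0.67 1.82] err 0.0 vel 0.51
```

Request:
{"op": "move_arm", "data": {
  "jaw": [255, 255, 255, 255, 255, 255],
  "dp": [
    [-0.0647, -0.0077, 0.0124],
    [-0.0647, -0.0077, 0.0124],
    [-0.0647, -0.0077, 0.0124],
    [-0.0647, -0.0077, 0.0124],
    [-0.0647, -0.0077, 0.0124],
    [0, 0, 0]
  ],
  "rotation": [
    [0, 0, 0.0244],
    [0, 0, 0.0244],
    [0, 0, 0.0244],
    [0, 0, 0.0244],
    [0, 0, 0.0244],
    [0, 0, 0]
  ]
}}

```text
clock: 27.95
position: [0.3192, -0.282, 0.3302]
tool_rot: [-3.142, -0.001, 0.221]
force: [0.1, 0.4, -1.1]
grip_width: 0.0188
```

```bash
python3 - <<'E'
from seg import *
seg(st(.142,.07),4)
E
python3 tray.py t3; python3 - <<'E'
from h import *
np.set_printoptions(precision=3,suppress=True)
c,i=snap("side","f1");
p,r=pose();O=p+r.apply([0,0,.0205]);print("collar",O,"pred",proj(c,O),"bend",proj(c,O+r.apply([0,0,.09])))
d=cv2.GaussianBlur(cv2.absdiff(cv2.imread("pics/side0.png"),i),(3,3),0).max(2)
u=proj(c,O+r.apply([0,0,.09])).astype(int)
for v in range(u[1]-34,u[1]+14,2):print(v,"".join("#" if d[v,k]>45 else "+" if d[v,k]>22 else "." for k in range(u[0]-30,u[0]+30)))
E
```

```text
t 27.95 p [ 0.32 -0.28  0.33] rpy [-3.14 -0.    0.22] q [ 0.05  0.09  0.58  1.97 -0.05  1.1  -0.69] F [ 0.1  0.4 -1.1] w 0.0188
n 4 dp [0.0011, -0.0, 0.0588] rot [-0.0, -0.0001, -0.0005] margin [2.72 0.45 0.84 0.23 0.94 0.45 1.87] err 0.0 vel 0.55
200 ................................................................................
203 ................................................................................
206 ................................................................................
209 ................................................................................
212 ................................................................................
215 ................................................................................
218 ................................................................................
221 ................................................................................
224 ................................................................................
227 ................................................................................
23
[... 2803 characters left out ...]
............+#####+...............................
260 .......................+#####+..............................
262 ........................+####+..............................
264 .........................+####+.............................
266 .........................+#####+............................
268 ........................++#####+............................
270 .................+++++++####++..............................
272 ................+####+++....................................
274 ............................................................
276 ............................................................
278 ............................................................
```

The clip lies inside the tray: its outline covers top columns 378–410 and rows 238–261, and the tray covers columns 355–414 and rows 208–286. To hang the pick I return to the TCP pose at which it was gripped, (0.3937,−0.2692), and enter 12 mm high.

```bash
python3 - <<'E'
from seg import *
Rg=down(.223);g=np.array([.3937,-.2692,.142])
seg((g-.075*ex,Rg),4)
E
```

```text
t 28.05 p [ 0.32 -0.28  0.33] rpy [ 3.14 -0.    0.23] q [ 0.05  0.09  0.58  1.97 -0.05  1.1  -0.69] F [ 0.3  0.1 -0.8] w 0.0191
n 4 dp [-0.0009, -0.0005, 0.059] rot [0.0001, -0.0001, 0.0002] margin [2.71 0.45 0.84 0.22 0.94 0.45 1.87] err 0.0 vel 0.54
```

Request:
{"op": "move_arm", "data": {
  "jaw": [255, 255, 255, 255, 255],
  "dp": [
    [-0.0009, -0.0005, 0.059],
    [-0.0009, -0.0005, 0.059],
    [-0.0009, -0.0005, 0.059],
    [-0.0009, -0.0005, 0.059],
    [0, 0, 0]
  ],
  "rotation": [
    [0, 0, 0],
    [0, 0, 0],
    [0, 0, 0],
    [0, 0, 0],
    [0, 0, 0]
  ]
}}

```text
clock: 28.68
position: [0.319, -0.2796, 0.1396]
tool_rot: [-3.14, 0.004, 0.227]
force: [0.1, 0.1, -0.5]
grip_width: 0.0186
```

```bash
cat > hang.py <<'E'
import sys
from seg import *
Rg=down(.223);z=float(sys.argv[1]);o=float(sys.argv[2]);np.set_printoptions(precision=4,suppress=True)
print(np.array(bot.observe()["position"]));np.set_printoptions(precision=2)
seg((np.array([.3937,-.2692,z])-o*ex,Rg),int(sys.argv[3]))
E
python3 hang.py .142 0 5
```

```text
[ 0.319  -0.2796  0.1396]
t 28.68 p [ 0.32 -0.28  0.14] rpy [-3.14  0.    0.23] q [ 0.2   0.4   0.48  2.21 -0.32  0.6  -0.43] F [ 0.1  0.1 -0.5] w 0.0186
n 5 dp [0.0188, 0.0017, -0.0006] rot [-0.0001, 0.0003, 0.0003] margin [2.73 0.71 0.94 0.25 0.92 0.46 1.98] err 0.0 vel 0.13
```

Request:
{"op": "move_arm", "data": {
  "jaw": [255, 255, 255, 255, 255, 255, 255],
  "dp": [
    [0, 0, -0.004],
    [0.0188, 0.0017, 0],
    [0.0188, 0.0017, 0],
    [0.0188, 0.0017, 0],
    [0.0188, 0.0017, 0],
    [0.0188, 0.0017, 0],
    [0, 0, 0]
  ],
  "rotation": [
    [0, 0, 0],
    [0, 0, 0],
    [0, 0, 0],
    [0, 0, 0],
    [0, 0, 0],
    [0, 0, 0],
    [0, 0, 0]
  ]
}}

```text
clock: 29.55
position: [0.3959, -0.2695, 0.1446]
tool_rot: [3.14, 0.0, 0.229]
force: [0.2, -1.1, -1.0]
grip_width: 0.0187
```

```bash
python3 hang.py .137 0 2
```

```text
[ 0.3959 -0.2695  0.1446]
t 29.55 p [ 0.4  -0.27  0.14] rpy [3.14 0.   0.23] q [ 0.11  0.46  0.47  2.08 -0.33  0.67 -0.54] F [ 0.2 -1.1 -1. ] w 0.0187
n 2 dp [-0.0013, -0.0005, 0.0048] rot [0.0003, 0.0, 0.0009] margin [2.79 0.77 0.95 0.34 0.91 0.49 1.99] err 0.0 vel 0.03
```

Request:
{"op": "move_arm", "data": {
  "jaw": [255, 255, 255, 255],
  "dp": [
    [-0.0013, -0.0005, 0.005],
    [-0.001, 0, 0.005],
    [0, 0, 0.001],
    [0, 0, 0]
  ],
  "rotation": [
    [0, 0, 0],
    [0, 0, 0],
    [0, 0, 0],
    [0, 0, 0]
  ]
}}

```text
clock: 30.05
position: [0.3929, -0.2698, 0.136]
tool_rot: [3.14, 0.0, 0.227]
force: [0.4, -0.1, -0.8]
grip_width: 0.0188
```

```bash
python3 hang.py .133 0 2
```

```text
[ 0.3929 -0.2698  0.136 ]
t 30.05 p [ 0.39 -0.27  0.14] rpy [3.14 0.   0.23] q [ 0.12  0.48  0.46  2.09 -0.34  0.65 -0.52] F [ 0.4 -0.1 -0.8] w 0.0188
n 2 dp [0.0006, -0.0003, 0.0019] rot [0.0002, 0.0, 0.0007] margin [2.79 0.78 0.96 0.34 0.91 0.48 1.99] err 0.0 vel 0.02
```

Request:
{"op": "move_arm", "data": {
  "jaw": [255, 255, 255, 255],
  "dp": [
    [0.0005, 0, 0.002],
    [0, 0, 0.002],
    [0, 0, 0.001],
    [0, 0, 0]
  ],
  "rotation": [
    [0, 0, 0],
    [0, 0, 0],
    [0, 0, 0],
    [0, 0, 0]
  ]
}}

```text
clock: 30.55
position: [0.3934, -0.2696, 0.1319]
tool_rot: [3.14, 0.0, 0.228]
force: [-0.5, 0.0, -1.4]
grip_width: 0.0185
```

```bash
python3 hang.py .130 0 2
```

```text
[ 0.3934 -0.2696  0.1319]
t 30.55 p [ 0.39 -0.27  0.13] rpy [3.14 0.   0.23] q [ 0.13  0.48  0.46  2.09 -0.35  0.64 -0.52] F [-0.5  0.  -1.4] w 0.0185
n 2 dp [0.0003, -0.0002, 0.0012] rot [0.0002, 0.0, 0.0008] margin [2.78 0.79 0.96 0.34 0.91 0.48 2.  ] err 0.0 vel 0.01
```

Request:
{"op": "move_arm", "data": {
  "jaw": [255, 255, 255, 255],
  "dp": [
    [0, 0, 0.0013],
    [0, 0, 0.0013],
    [0, 0, 0],
    [0, 0, 0]
  ],
  "rotation": [
    [0, 0, 0],
    [0, 0, 0],
    [0, 0, 0],
    [0, 0, 0]
  ]
}}

```text
clock: 31.05
position: [0.3935, -0.2697, 0.1303]
tool_rot: [3.14, -0.0, 0.228]
force: [-2.7, 2.1, 11.0]
grip_width: 0.0187
```

```bash
python3 hang.py .128 0 2
```

```text
[ 0.3935 -0.2697  0.1303]
t 31.05 p [ 0.39 -0.27  0.13] rpy [ 3.14 -0.    0.23] q [ 0.13  0.49  0.46  2.09 -0.35  0.64 -0.52] F [-2.7  2.1 11. ] w 0.0187
n 2 dp [0.0002, -0.0003, 0.0014] rot [0.0002, -0.0001, 0.0007] margin [2.78 0.79 0.97 0.34 0.9  0.47 2.  ] err 0.0 vel 0.01
```

The pick's collar is seated: contact comes at TCP z 0.1303, the same as when I gripped it. I release and then rise.

Request:
{"op": "move_arm", "data": {
  "jaw": [255, 0, 0, 0, 0, 0, 0],
  "dp": [
    [0, 0, -0.0006],
    [0, 0, 0],
    [0, 0, 0],
    [0, 0, 0],
    [0, 0, 0],
    [0, 0, 0],
    [0, 0, 0]
  ],
  "rotation": [
    [0, 0, 0],
    [0, 0, 0],
    [0, 0, 0],
    [0, 0, 0],
    [0, 0, 0],
    [0, 0, 0],
    [0, 0, 0]
  ]
}}

```text
clock: 31.92
position: [0.3934, -0.2697, 0.1304]
tool_rot: [3.14, 0.0, 0.228]
force: [-1.1, 0.5, -0.2]
grip_width: 0.0854
```

Request:
{"op": "move_arm", "data": {
  "jaw": [0, 0, 0, 0, 0, 0, 0],
  "dp": [
    [0, 0, -0.01],
    [0, 0, -0.02],
    [0, 0, -0.03],
    [0, 0, -0.05],
    [0, 0, -0.05],
    [0, 0, -0.05],
    [0, 0, 0]
  ],
  "rotation": [
    [0, 0, 0],
    [0, 0, 0],
    [0, 0, 0],
    [0, 0, 0],
    [0, 0, 0],
    [0, 0, 0],
    [0, 0, 0]
  ]
}}

```text
clock: 32.8
position: [0.394, -0.2701, 0.3018]
tool_rot: [3.138, -0.005, 0.227]
force: [0.5, 0.3, -1.0]
grip_width: 0.0854
```

```bash
python3 - <<'E'
from h import *
s=bot.observe();print(s["clock"],s["position"],np.round(s["qpos"],2),s["grip_width"])
b=np.zeros((600,800,3),np.uint8)
for n in("top","side"):
    c,im=snap(n,"z"+n);
    a=cv2.imread(f"pics/{n}0.png");d=cv2.GaussianBlur(cv2.absdiff(np.clip(255*(cv2.imread(f"pics/z{n}.png")/255.)**(1/.7),0,255).astype(np.uint8),a),(3,3),0).max(2)
    for k,X in dict(handle=[.3918,-.2705,.191],handlemid=[.3918,-.2705,.15],bottle=[.555,-.41,.06],bottlecap=[.555,-.41,.13],beaker=[.4356,-.14,.05],jar=[.71,-.111,.05],eye=[.556,.053,.162]).items():
        u=proj(c,X).astype(int);w=d[u[1]-8:u[1]+9,u[0]-8:u[0]+9];print(n,k,u,round(float(w.mean()),1),int((w>45).sum()))
t=cv2.imread("pics/ztop.png");z=cv2.imread("pics/zside.png")
b[:300,:400]=cv2.resize(t[200:296,340:468],(400,300),interpolation=2)
b[300:,:400]=cv2.resize(t[195:325,100:273],(400,300),interpolation=2)
b[:,400:]=cv2.resize(z[240:390,170:270],(400,600),interpolation=2)
cv2.imwrite("pics/final.png",b)
E
```

```text
32.8 [ 0.39404167 -0.27013364  0.30177292] [-0.02  0.23  0.6   1.91 -0.15  1.04 -0.7 ] 0.08537569392509198
top handle [393 362] 80.3 211
top handlemid [390 360] 80.2 211
top bottle [460 268] 6.0 0
top bottlecap [469 264] 7.4 0
top beaker [313 331] 7.9 0
top jar [300 186] 7.6 0
top eye [198 258] 12.4 14
side handle [199 267] 7.8 0
side handlemid [203 283] 8.7 0
side bottle [316 368] 6.9 0
side bottlecap [316 345] 8.1 0
side beaker [232 261] 5.9 0
side jar [365 231] 6.5 0
side eye [277 148] 9.5 0
```

View pics/final.png

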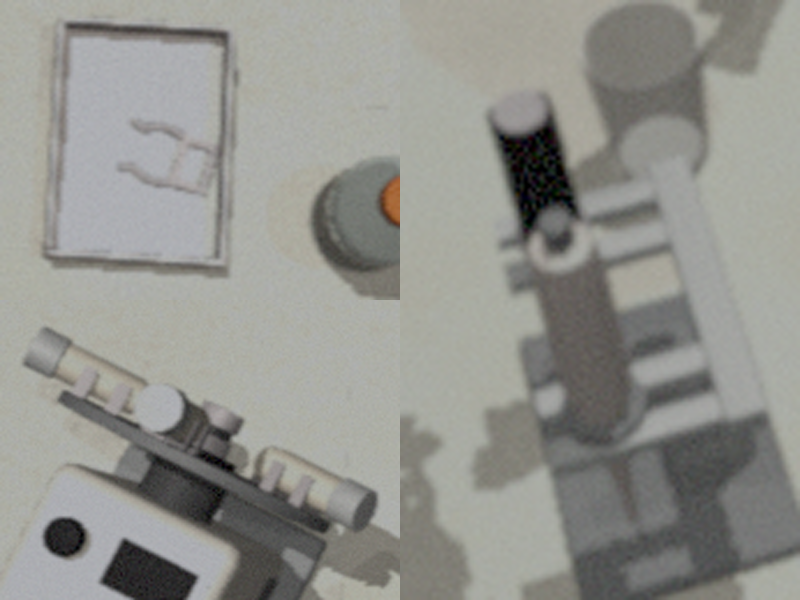

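The clip lies flat inside the tray at crop (120–215, 120–195) and is gone from the shaft at (222,418). The pick hangs upright in its fork, with the handle at crop (520,115) as in the first image. Bottle, beaker and jar are unchanged, and the open gripper is clear.

```bash
python3 -c "
from workcell import workorder,bot
print(workorder.job_done(),bot.observe()['clock'])"
```

```text
the job is handed in; nothing more can be done
the job is handed in; nothing more can be done
```

The job is done and handed in at about 33 s of the 64 s allowed. I took the pick from the grey stand, hooked the clip's eye and pulled the clip out along its +z. I then tipped the clip off the hook into the white tray and hung the pick back in its fork. Only the pick's hook touched the clip.

**Last checks**
- **Clip:** it lies flat inside the tray, near the wall on the bottle side, and is gone from the shaft.
- **Pick:** in the side view it looks the same as at the start. Its collar touched the fork at TCP z 0.1303, against 0.1302 when I gripped it.
- **Bottle, beaker and jar:** no change against the first pictures in either the top or the side view.
- **Gripper:** open and about 110 mm above the pick's handle when I handed in.

**What disagreed or went wrong**
- **Hook height:** the top and side cameras put the hook 4–5 mm lower than the arm's pose implied. Contact at the fork later showed the arm's pose was right.
- **Pull force:** my readings never showed the expected 10–18 N. They were taken only between short moves, so the peak was missed; the pictures confirmed the clip came out.
- **Joint limits:** early on, the arm ran up against two joint limits (q2 and q3), and I moved it out before gripping the pick. At the limits the readings showed no overshoot.

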